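# Close up a sample drying station with its hinge pin

### The job

Get the drying station ready for its run: stand every sample can on the bench upright in a tray compartment of its own, then set the steel cover over the tray with its hinge knuckle in line with the station's, and push the square-headed hinge pin fully home through both knuckles. Last, throw the lever to its marked middle notch so that its dog locks the cover, and leave the beaker, bottle and folder where they are.

Things in the scene. Friction and masses are not known exactly. Their poses are not given: they have to be found in the camera images.
- station: fixed steel plinth 125 x 375 mm, top 20 mm above the bench. Origin on the bench under the tray's centre; x across the tray (away from the robot), y along it (robot's left), z up. On it an open tray, outside 50 x 230 mm, walls to 34 mm above the bench: a row along y of five compartments 42 x 42 mm, 3 mm dividers. Hinge axis along y at x -54, z 50 mm
- base_eye (a point): centre of the fixed hinge knuckle, near side of the station's right end: dark steel block 28 mm square, 22 mm long, with a 13 mm round hole right through along the station's y. It spans station y -140 to -118 mm; the pin goes in from its outer (-y) end
- cover: loose steel cover, open-bottomed box 64 (x) x 244 (y) x 60 (z) mm, walls 3 mm, 0.32 to 0.52 kg; origin at the centre of its bottom plane. In place it stands on the plinth around the tray (bottom 20 mm above the bench, 4 mm to spare all round), its origin above the station's and its x, y axes along the station's. Black grip block on top, 16 (x) x 70 (y) mm, 34 mm tall, over its centre of mass
- cover_grip (a point): centre of the top of the cover's grip block, at x -5, y -10, z 94 mm in the cover's frame
- cover_eye (a point): centre of the cover's hinge knuckle (block 28 mm square, 22 mm long, 13 mm hole along the cover's y) at x -54, y -102, z 30 mm in the cover's frame. With the cover in place it is 27 mm from base_eye toward the station's +y and in line with it, 5 mm between the blocks
- pin: loose steel hinge pin: square head 24 x 24 mm, 30 mm long (along y), and a round shank 10 mm thick, 60 mm long out of it along +y, last 14 mm tapered; 0.12 kg. It lies on a flat of its head, shank level, 12 mm above the bench. Origin at the centre of the head's underside; shank axis at z 12 mm. Which flat is up does not matter
- pin_tip (a point): free end of the pin's shank, on its axis
- pin_shoulder (a point): where the shank leaves the head, on its axis; it meets the outer face of the base knuckle when the pin is home, the tip then standing 11 mm out of the cover's knuckle
- lever (a joint): locking lever's angle, rad. Three sprung detent notches: 0 (start), 0.8 (middle, between two white bars on the disc: locked) and 1.6; it snaps into the nearest, about 2 N at the knob carries it over. Handle points to station (-cos a, -sin a), a = q - 0.8: from 0 to 0.8 the knob moves to -y. Stops at -0.08 and 1.68. At 0.8 its side dog lies 5 mm above the cover's end, at 0 it is clear of it
- lever_pivot (a point): the lever's upright pivot axis at the top of its post's disc (42 mm radius), 76 mm above the bench, at station x 0, y 172 mm
- lever_knob (a point): top centre of the lever's upright steel knob, 18 mm thick and 32 mm tall above the arm (arm's top 90 mm, knob's top 122 mm above the bench), 80 mm from the pivot axis
- beaker: glass beaker, a bystander, 90 mm tall
- bottle: amber bottle, a bystander, 170 mm tall
- folder: red folder lying on the bench, a bystander
- can0: upright metal sample can with a dark lid, 34 mm diameter, 50 mm tall, 60 to 120 g; origin at the centre of its underside. May be absent; three to five are there
- can1: upright metal sample can with a dark lid, 34 mm diameter, 50 mm tall, 60 to 120 g; origin at the centre of its underside. May be absent; three to five are there
- can2: upright metal sample can with a dark lid, 34 mm diameter, 50 mm tall, 60 to 120 g; origin at the centre of its underside. May be absent; three to five are there
- can3: upright metal sample can with a dark lid, 34 mm diameter, 50 mm tall, 60 to 120 g; origin at the centre of its underside. May be absent; three to five are there
- can4: upright metal sample can with a dark lid, 34 mm diameter, 50 mm tall, 60 to 120 g; origin at the centre of its underside. May be absent; three to five are there
- bay0 (a point): centre of the floor of tray compartment 0 (0 at the hinge knuckle's end, right; 4 at the lever's end), 23 mm above the bench
- bay1 (a point): centre of the floor of tray compartment 1 (0 at the hinge knuckle's end, right; 4 at the lever's end), 23 mm above the bench
- bay2 (a point): centre of the floor of tray compartment 2 (0 at the hinge knuckle's end, right; 4 at the lever's end), 23 mm above the bench
- bay3 (a point): centre of the floor of tray compartment 3 (0 at the hinge knuckle's end, right; 4 at the lever's end), 23 mm above the bench
- bay4 (a point): centre of the floor of tray compartment 4 (0 at the hinge knuckle's end, right; 4 at the lever's end), 23 mm above the bench
Things that resemble listed ones, but are neither listed nor needed, are in the scene too. Leave any blue or yellow look-alike of the can0 alone.

How it is judged:
By the outcome, as a careful person would: the job done as asked, in the order asked, and still so for the second after the job is handed in, with the robot touching nothing.
Of can0, can1, can2, can3, can4 only 3 to 5 are there at a start; the rules pass over those that are not, and their reading is None.
At some moment in a run one of pin may be knocked a few centimetres aside while the robot is not near it.
Once in a run the grip may slacken for a moment while it holds something.
It also fails if it takes over 208 s, if anything falls off the work surface, if the arm or the gripper's body presses on something with over 40 N, if the wrist force passes 120 N, or if a joint passes its speed limit or range.

### The arm

A 6-joint arm with a two-finger parallel gripper is mounted at the origin on the work surface. World frame = base frame: x ahead of the robot, y to its left, z up, the work surface at z = 0. Lengths are in m, angles in rad, forces in N, time in s.
With the tool pointing down it reaches from about 0.25 to 0.775 m from the base axis. Payload 4 kg.
Tool frame: the origin (TCP) lies on the centre line of the jaws, within the pads' length; the fingertips stand 19 mm ahead of it and the grasp point (between the pads) is the TCP; x points along the fingers, z is the direction in which the jaws open and shut, and the axes are right-handed (so a half turn about x gives the same grasp; the last joint's range is limited). The gripper opens to 94 mm and grips with 3 to 60 N. Pads are 16 mm wide; open, the fingers measure 119 mm over their backs; the gripper's body (75 mm by 177 mm) begins 78 mm behind the grasp point.
Start: joints at [1.201, 0.087, 1.371, -0, 1.684, -0.103], TCP at [0.145, 0.531, 0.225] pointing down, gripper open.
Joint ranges: [-3.1, 3.1], [-0.76, 2.03], [0.27, 2.55], [-1.08, 4.22], [0.17, 2.65], [-2.57, 2.57]. Speed limits (rad/s): [2.79, 2.79, 3.14, 3.14, 3.14, 3.14].

### API

Orientations are given as [roll, pitch, yaw] about the fixed x, y, z axes, in that order (R = Rz(yaw) Ry(pitch) Rx(roll)).
In Python, from bench import robot, snapshot, camera_params gives the robot as it stands.
- The arm moves only by the tool step_arm, never from a script. Its argument "motion" is text: rows parted by semicolons, each of 7 numbers parted by spaces: the opening in per cent of the stroke, from 0 (shut) to 100 (fully open), then the shift along the tool's x, y, z in cm, then the turn, a rotation vector about the tool's x, y, z in rad. A call has 1 to 20 rows; each row shifts and turns the commanded pose from where the row before left it, along the tool's axes as they then stand; what a row does not reach is not made up. A row lasts 1/12 s, in which the tool goes at most 41.7 mm and 7.16 degrees, less where a joint would pass 70% of its speed; a pose out of reach is approached as far as the arm can. A call with a gripper value outside its range is refused whole. The fingers move at their own pace and stop on an object; the grip force is fixed at half the most. Time passes only in rows, so rows that do not move let the fingers close. It gives the time, the measured TCP pose, the force and the opening at its end, in the units of the state.
- robot.get_obs(): the state, without advancing time (a new reading comes with each control period).
- snapshot(name): name is "scene" or "top" or "wrist"; returns the picture (384x512x3 uint8, red, green, blue); there is no depth.
- camera_params(name): a dict with "fx", "fy", "cx", "cy" (pixels), "R" (3x3) and "t" (3): a world point X has camera coordinates R X + t. Camera axes: x right, y down, z forward; pixel columns grow to the right and rows downward; lengths in m; the calibration is good to about 2 mm. A picture is of the moment at which its call begins: read the wrist's pose just before it. camera_params takes no time and is no camera call; for the wrist camera it gives the pose at the moment of the call.
- robot.close_job(): hands the job in, once; it reports no verdict.
The state is a dict: "time": time; "joint_positions": joint angles; "qvel": joint speeds; "joint_torque": joint torques, N m; "tool_pos": TCP position; "ee_rot": TCP orientation; "wrist_force": force on the tool from outside, world axes, zero at the start; "wrist_torque": the same for the moment, N m; "width": finger opening in m.
Only numpy, scipy, OpenCV 4.12 (cv2) and the standard library are available. Lean on these libraries where they do the work, as an engineer would, in place of code of your own. Each camera call takes 0.05 s, during which the arm holds its last target.

## Working session

There is one attempt and no reset: what is moved stays moved. The work goes in short steps, Python scripts to look and compute and a tool call to move; the robot and the scene stay as the last step left them, time stands still between calls to the robot, and variables do not carry over. Pictures are saved under pics/ and viewed, and the job is handed in when it is done.

Besides the shell and the picture viewer there is one more tool, called by a JSON object that holds its "method" and its "body". step_arm: Moves the arm, as the interface text tells. Its arguments: {"type":"object","properties":{"motion":{"type":"string"}},"required":["motion"]}

```bash
ls; mkdir -p pics; python3 - <<'E'
from bench import robot, snapshot, camera_params
import cv2
print(robot.get_obs())
for n in ["scene","top","wrist"]:
    p=camera_params(n); print(n,p)
    im=snapshot(n); cv2.imwrite(f"pics/{n}0.png",cv2.cvtColor(im,cv2.COLOR_RGB2BGR))
E
```

```text
pics
{'time': 0.0, 'joint_positions': array([ 1.20093288e+00,  8.79376602e-02,  1.37222708e+00, -2.47815672e-05,
        1.68358997e+00, -1.03114709e-01]), 'qvel': array([ 0.00013713,  0.00140745, -0.00139009,  0.00106105,  0.00131159,
       -0.00115386]), 'joint_torque': array([ 9.02823795e-04, -3.40177310e+01, -3.02438164e+01,  7.20583065e-02,
        3.26555280e-02, -1.39424951e-04]), 'tool_pos': array([0.14481673, 0.53007436, 0.22332739]), 'ee_rot': array([ 3.04986941,  1.56863413, -1.92927107]), 'wrist_force': array([0.35112844, 0.16318492, 0.07327952]), 'wrist_torque': array([-0.01485472, -0.03858462,  0.00729503]), 'width': 0.09387966187034515}
scene {'fx': 402.49767114057585, 'fy': 402.49767114057585, 'cx': 257.3665216876304, 'cy': 197.8764946351206, 'R': array([[ 0.87457539,  0.48470774,  0.01327768],
       [ 0.31006645, -0.53799173, -0.78385183],
       [-0.37279577,  0.68965448, -0.62080593]]), 't': array([-0.51256266, -0.09761898,  1.41840843])}
top {'fx': 441.06869138246896, 'fy': 441.06869138246896, 'cx': 264.8966910729735, 'cy': 181.11882303365067, 'R': array([[-0.01199303, -0.99991891,  0.00428304],
       [-0.97204797,  0.01065411, -0.23454047],
       [ 0.23447582, -0.00697617, -0.97209692]]), 't': array([0.02909364, 0.5971475 , 1.09393726])}
wrist {'fx': 307.9457235848644, 'fy': 307.9457235848644, 'cx': 260.00388081391264, 'cy': 189.01291572490302, 'R': array([[ 2.65355280e-01,  9.64150688e-01,  1.60864119e-04],
       [ 9.29603482e-01, -2.55891391e-01,  2.65248869e-01],
       [ 2.55781043e-01, -7.02356481e-02, -9.64179968e-01]]), 't': array([-0.5496472 , -0.02549879,  0.3900588 ])}
```

View pics/top0.png

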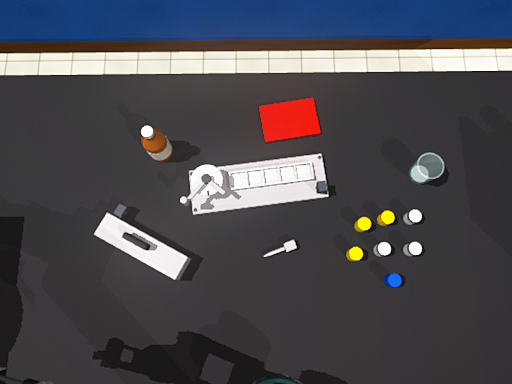

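View pics/scene0.png

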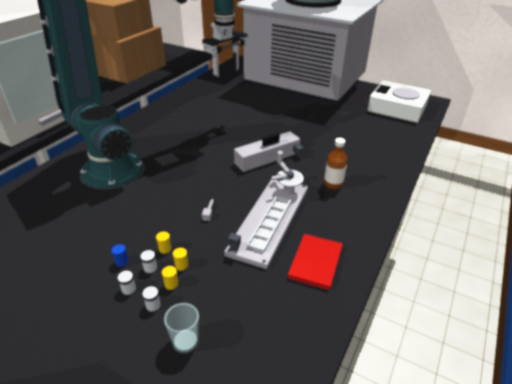

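View pics/wrist0.png

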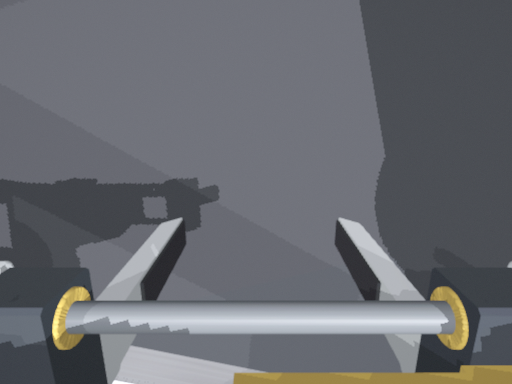

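```bash
python3 - <<'E'
import cv2, numpy as np
a=cv2.imread('pics/top0.png')
c1=cv2.resize(a[195:295,330:440],None,fx=4,fy=4,interpolation=cv2.INTER_CUBIC)
c2=cv2.resize(a[195:295,85:195],None,fx=4,fy=4,interpolation=cv2.INTER_CUBIC)
cv2.imwrite('pics/cropA.png',cv2.resize(np.hstack([c1[:, :390],c2[:,:400]]),None,fx=1,fy=1))
c3=cv2.resize(a[145:270,175:335],None,fx=4.8,fy=4.8,interpolation=cv2.INTER_CUBIC)
cv2.imwrite('pics/cropB.png',c3)
E
```

```text
(no output)
```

View pics/cropA.png

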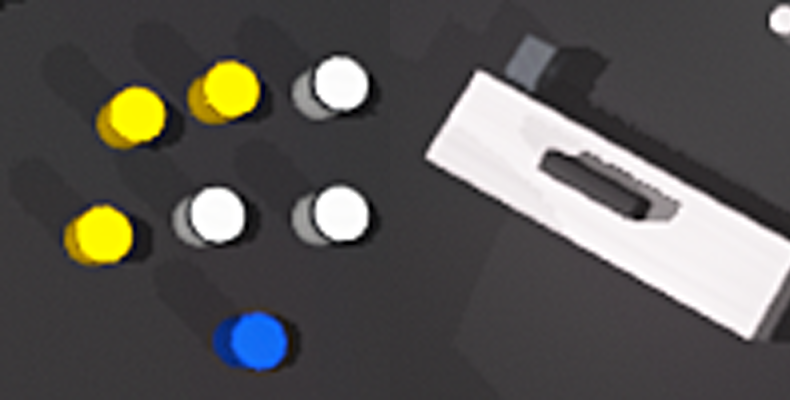

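View pics/cropB.png

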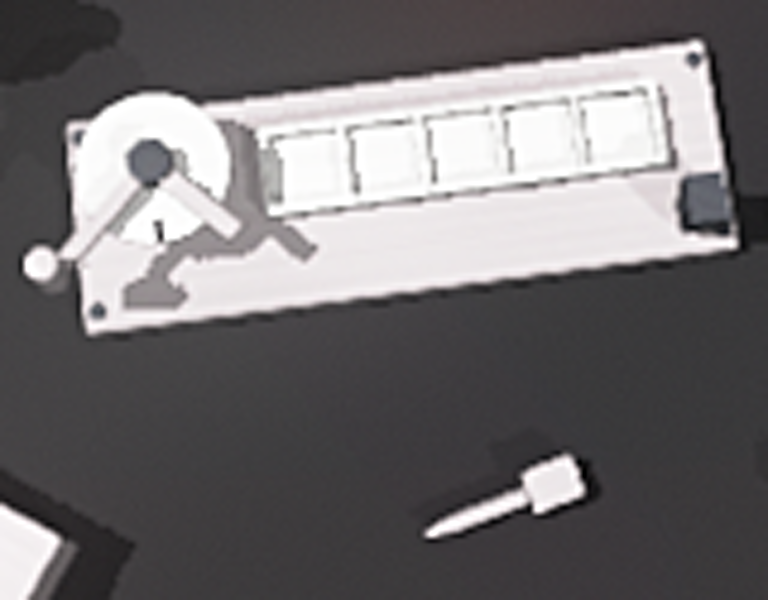

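```bash
cat > h.py <<'E'
from bench import robot, snapshot, camera_params
import cv2, numpy as np
from scipy.optimize import least_squares
from scipy.spatial.transform import Rotation as Ro
def proj(p,X):
    X=np.atleast_2d(X); c=X@p['R'].T+p['t']
    return np.c_[p['fx']*c[:,0]/c[:,2]+p['cx'],p['fy']*c[:,1]/c[:,2]+p['cy']]
def back(p,uv,z):
    uv=np.atleast_2d(uv); d=np.c_[(uv[:,0]-p['cx'])/p['fx'],(uv[:,1]-p['cy'])/p['fy'],np.ones(len(uv))]@p['R']
    o=-p['R'].T@p['t']; s=(z-o[2])/d[:,2]; return o+d*s[:,None]
def place(pose,M):
    x,y,a=pose; M=np.atleast_2d(np.asarray(M,float)); c,s=np.cos(a),np.sin(a)
    return np.c_[x+c*M[:,0]-s*M[:,1],y+s*M[:,0]+c*M[:,1],M[:,2]]
def fit(obs,x0):
    """obs: list of (params, model pts, pixels)"""
    f=lambda q:np.concatenate([(proj(p,place(q,M))-np.array(uv)).ravel() for p,M,uv in obs])
    r=least_squares(f,x0); return r.x,np.sqrt(np.mean(r.fun**2)),r.fun
def shot(n,f,crop=None,sc=1):
    p=camera_params(n); im=cv2.cvtColor(snapshot(n),cv2.COLOR_RGB2BGR)
    cv2.imwrite(f'pics/{f}_raw.png',im)
    if crop: im=im[crop[1]:crop[3],crop[0]:crop[2]]
    if sc!=1: im=cv2.resize(im,None,fx=sc,fy=sc,interpolation=cv2.INTER_CUBIC)
    cv2.imwrite(f'pics/{f}.png',im); np.save(f'pics/{f}.npy',p,allow_pickle=True); return p,im
def tool():
    o=robot.get_obs(); return o['tool_pos'],Ro.from_euler('xyz',o['ee_rot']),o
def go(target,jaw=None):
    """shift in tool axes (cm) to TCP target; jaw = world yaw of jaw axis (z tool) -> turn about x for vertical tool"""
    p,R,o=tool(); d=R.inv().apply(np.array(target)-p)*100
    out=[np.round(d,2)]
    if jaw is not None:
        z=np.array([np.cos(jaw),np.sin(jaw),0]); zc=R.apply([0,0,1])
        if z@zc<0: z=-z
        x=np.array([0,0,-1.]); Rt=Ro.from_matrix(np.c_[x,np.cross(z,x),z])
        out.append(np.round((R.inv()*Rt).as_rotvec(),3))
    print('t',round(o['time'],2),'pos',np.round(p,4),'w',round(o['width'],4),'F',np.round(o['wrist_force'],1),'GO',*out,'R',np.round(R.as_matrix(),2).tolist() if 0 else '')
def st():
    return np.load('station.npy')
E
python3 - <<'E'
from h import *
p=camera_params('top')
c=np.array([[68,122],[703,40],[738,248],[85,335]])/4.8+[175,145]
M=[[62.5,187.5,20],[62.5,-187.5,20],[-62.5,-187.5,20],[-62.5,187.5,20]]
M=np.array(M)/1000
q,e,r=fit([(p,M,c)],[.5,0,0.1]); print('station',q,e,r.round(1)); np.save('station.npy',q)
print('bays',place(q,[[0,(i-2)*.045,.023] for i in range(5)]).round(4))
print('pivot,knob,eye',place(q,[[0,.172,.076],[-.0557,.172+.0574,.122],[-.054,-.129,.05]]).round(4), [place(q,[[ -.0557,.172+.0574,.122]])])
print(proj(p,place(q,[[-.0557,.172+.0574,.122],[0,.172,.076]])))
# cans top z .05, crop A: scale 4, offset 330,195
t=np.array([[340,83],[217,215],[340,214],[258,340],[103,235],[137,114],[230,90]])/4+[330,195]
print('cans',back(p,t,.05).round(4))
# pin cropB
pn=np.array([[428,533],[527,492],[580,470]])/4.8+[175,145]
print('pin tip, shoulder, headend',back(p,pn,.012).round(4))
# cover top corners z .06
k=np.array([[478-390,70],[427-390,157],[752-390,340],[795-390,240]])/4+[85,195]
print(k); print('cover',back(p,k,.06).round(4))
E
```

```text
station [0.60323582 0.03998086 0.12182541] 0.33710547211003083 [-0.8  0.   0.3  0.   0.5  0.  -0.  -0.1]
bays [[ 0.6142 -0.0494  0.023 ]
 [ 0.6087 -0.0047  0.023 ]
 [ 0.6032  0.04    0.023 ]
 [ 0.5978  0.0846  0.023 ]
 [ 0.5923  0.1293  0.023 ]]
pivot,knob,eye [[ 0.5823  0.2107  0.076 ]
 [ 0.5201  0.2609  0.122 ]
 [ 0.5653 -0.0946  0.05  ]] [array([[0.52007097, 0.26091175, 0.122     ]])]
[[169.26705413 207.60367823]
 [193.01493835 187.04148434]]
cans [[ 0.504  -0.3736  0.05  ]
 [ 0.4184 -0.2857  0.05  ]
 [ 0.4182 -0.3657  0.05  ]
 [ 0.339  -0.3059  0.05  ]
 [ 0.4065 -0.2108  0.05  ]
 [ 0.4849 -0.238   0.05  ]
 [ 0.5001 -0.3005  0.05  ]]
pin tip, shoulder, headend [[ 0.406   0.0262  0.012 ]
 [ 0.428  -0.0293  0.012 ]
 [ 0.4399 -0.0593  0.012 ]]
[[107.   212.5 ]
 [ 94.25 234.25]
 [175.5  280.  ]
 [186.25 255.  ]]
cover [[0.5201 0.4365 0.06  ]
 [0.4635 0.4653 0.06  ]
 [0.3455 0.2512 0.06  ]
 [0.4077 0.2259 0.06  ]]
```

```bash
python3 - <<'E'
from h import *
p=camera_params('top')
c=np.array([[68,122],[703,40],[738,248],[85,335]])/4.8+[175,145]
M=np.array([[62.5,187.5,20],[62.5,-187.5,20],[-62.5,-187.5,20],[-62.5,187.5,20]])/1000
kn=np.array([[40,265],[150,160]])/4.8+[175,145]
K=np.array([[-.0557,.172+.0574,.122],[0,.172,.090]])
tr=np.array([[662,83],[275,217]])/4.8+[175,145]
T=np.array([[.025,-.115,.034],[-.025,.115,.034]])
def f(v):
    q=v[:3]; P=M+[v[3],v[4],0]
    return np.concatenate([(proj(p,place(q,P))-c).ravel(),(proj(p,place(q,K))-kn).ravel(),(proj(p,place(q,T))-tr).ravel()])
r=least_squares(f,[.6,0.04,.12,0,0]); q=r.x[:3]; print(r.x,r.fun.round(1)); np.save('station.npy',q)
B=place(q,[[0,(i-2)*.045,.023] for i in range(5)])
print('bays',B.round(4),proj(p,B).round(0).tolist())
print('knob,eye',place(q,[[-.0557,.172+.0574,.122],[-.054,-.129,.05]]).round(4), (proj(p,place(q,[[-.054,-.129,.064]]))-[175,145])*4.8)
E
```

```text
[ 0.62078793  0.00240437  0.11808307 -0.01300999  0.03940225] [-0.7 -0.2  0.4  0.3  0.4  0.3 -0.1 -0.4  1.2 -0.   0.6  0.5 -0.8 -0.3
 -1.1 -0.2]
bays [[ 0.6314 -0.087   0.023 ]
 [ 0.6261 -0.0423  0.023 ]
 [ 0.6208  0.0024  0.023 ]
 [ 0.6155  0.0471  0.023 ]
 [ 0.6102  0.0918  0.023 ]] [[304.0, 173.0], [288.0, 175.0], [272.0, 177.0], [256.0, 179.0], [240.0, 181.0]]
knob,eye [[ 0.5385  0.2236  0.122 ]
 [ 0.5824 -0.1321  0.05  ]] [[711.14297491 199.89220671]]
```

```bash
python3 - <<'E'
from h import *
go([.43,-.3,.25],.118)
p,R,o=tool(); print(R.as_matrix().round(3))
E
```

```text
t 0.15 pos [0.1449 0.5302 0.2236] w 0.0941 F [ 0.7 -0.5  0.2] GO [ -2.53 -49.39 -72.57] [ 1.186e+00 -2.000e-03  1.000e-03] R 
[[-0.001 -0.965  0.264]
 [-0.002  0.264  0.965]
 [-1.     0.    -0.002]]
```

{"method": "step_arm", "body": {"motion": "100 -0.1 -2.2 -3.3 0 0 0;100 -0.1 -2.2 -3.3 0 0 0;100 -0.1 -2.2 -3.3 0 0 0;100 -0.1 -2.2 -3.3 0 0 0;100 -0.1 -2.2 -3.3 0 0 0;100 -0.1 -2.2 -3.3 0 0 0;100 -0.1 -2.2 -3.3 0 0 0;100 -0.1 -2.2 -3.3 0 0 0;100 -0.1 -2.2 -3.3 0 0 0;100 -0.1 -2.2 -3.3 0 0 0;100 -0.1 -2.2 -3.3 0 0 0;100 -0.1 -2.2 -3.3 0 0 0;100 -0.1 -2.2 -3.3 0 0 0;100 -0.1 -2.2 -3.3 0 0 0;100 -0.1 -2.2 -3.3 0 0 0;100 -0.1 -2.2 -3.3 0 0 0;100 -0.1 -2.2 -3.3 0 0 0;100 -0.1 -2.2 -3.3 0 0 0;100 -0.1 -2.2 -3.3 0 0 0;100 -0.1 -2.2 -3.3 0 0 0"}}

```text
time: 1.82
tool_pos: [0.3954, -0.2242, 0.2441]
ee_rot: [0.545, 1.57, 1.848]
wrist_force: [1.2, 0.1, 1.3]
width: 0.094
```

{"method": "step_arm", "body": {"motion": "75 -0.2 -2.5 -3.3 0 0 0;75 -0.2 -2.5 -3.3 0 0 0;75 0 0 0 0.12 0 0;75 0 0 0 0.12 0 0;75 0 0 0 0.12 0 0;75 0 0 0 0.12 0 0;75 0 0 0 0.12 0 0;75 0 0 0 0.12 0 0;75 0 0 0 0.12 0 0;75 0 0 0 0.12 0 0;75 0 0 0 0.12 0 0;75 0 0 0 0.106 0 0;75 0 0 0 0 0 0"}}

```text
time: 2.9
tool_pos: [0.4261, -0.2988, 0.248]
ee_rot: [2.162, 1.57, 2.279]
wrist_force: [0.3, 0.4, -1.1]
width: 0.0709
```

```bash
python3 - <<'E'
from h import *
go([.4182,-.3657,.25],.118)
shot('wrist','w1')
go([.4182,-.3657,.25],.118)
E
```

```text
t 2.9 pos [ 0.4261 -0.2988  0.248 ] w 0.0709 F [ 0.3  0.4 -1.1] GO [-0.2  -6.55 -1.57] [-0.002 -0.    -0.001] R 
t 2.95 pos [ 0.4262 -0.2988  0.2481] w 0.0704 F [ 0.5  0.4 -0.2] GO [-0.2  -6.54 -1.59] [ 0.002 -0.    -0.001] R
```

View pics/w1.png

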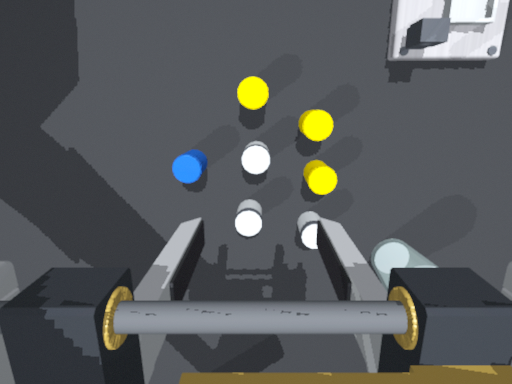

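```bash
python3 - <<'E'
from h import *
p=np.load('pics/w1.npy',allow_pickle=True).item()
im=cv2.imread('pics/w1_raw.png')
for n,(u,v) in dict(B=(256,160),C=(248,222),A=(311,237)).items():
    print(n,back(p,[u,v],.05).round(4))
cv2.imwrite('pics/w1c.png',cv2.resize(im[130:260,220:350],None,fx=4,fy=4,interpolation=cv2.INTER_CUBIC))
# white centroid
g=im[130:260,220:300].astype(int); m=((g.min(2)>235)).astype(np.uint8)
n,l,s,c=cv2.connectedComponentsWithStats(m); 
for i in range(1,n):
    if s[i,4]>100: print(c[i]+[220,130],s[i],back(p,c[i]+[220,130],.05).round(4))
E
```

```text
B [[ 0.4191 -0.2844  0.05  ]]
C [[ 0.4179 -0.3627  0.05  ]]
A [[ 0.4986 -0.3737  0.05  ]]
[255.30689655 159.25517241] [ 22  16  27  27 580] [[ 0.4182 -0.2836  0.05  ]]
[248.00407332 222.92668024] [ 16  81  25  25 491] [[ 0.418  -0.3639  0.05  ]]
```

View pics/w1c.png

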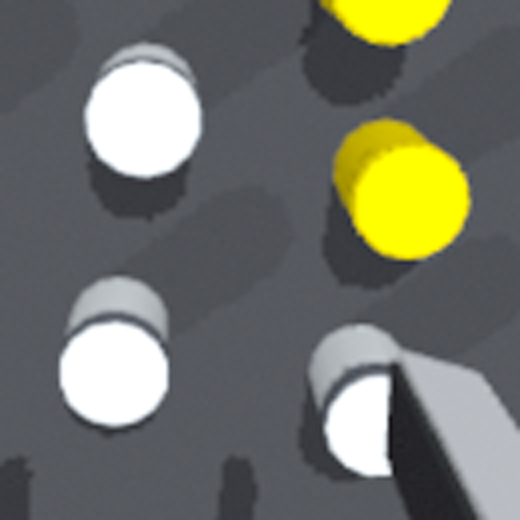

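```bash
python3 - <<'E'
from h import *
go([.418,-.2845,.035],.118)
E
```

```text
t 2.95 pos [ 0.4262 -0.2988  0.2481] w 0.0704 F [ 0.5  0.4 -0.2] GO [21.31  1.51 -0.63] [ 0.002 -0.    -0.001] R
```

{"method": "step_arm", "body": {"motion": "70 3.5 0.75 -0.3 0 0 0;70 3.5 0.75 -0.3 0 0 0;70 3.5 0 0 0 0 0;70 3.5 0 0 0 0 0;70 3.5 0 0 0 0 0;70 2 0 0 0 0 0;70 1.8 0 0 0 0 0;70 0 0 0 0 0 0;15 0 0 0 0 0 0;15 0 0 0 0 0 0;15 0 0 0 0 0 0;15 0 0 0 0 0 0;15 0 0 0 0 0 0;15 0 0 0 0 0 0;15 0 0 0 0 0 0"}}

```text
time: 4.2
tool_pos: [0.4192, -0.2853, 0.0367]
ee_rot: [-0.838, 1.569, -0.72]
wrist_force: [-0.1, -0.3, 4.3]
width: 0.0333
```

```bash
python3 - <<'E'
from h import *
q=st(); print(place(q,[[0,.045,.023]]))
go(place(q,[[0,.045,.023]])[0]+[0,0,.10],q[2])
E
```

```text
[[0.61548653 0.047091   0.023     ]]
t 4.2 pos [ 0.4192 -0.2853  0.0367] w 0.0333 F [-0.1 -0.3  4.3] GO [-8.65 30.68 23.43] [0.    0.002 0.002] R
```

{"method": "step_arm", "body": {"motion": "15 -3 0 0 0 0 0;15 -4 0 0 0 0 0;15 -4 1 2 0 0 0;15 -2 2.5 3 0 0 0;15 0 2.5 3 0 0 0;15 0 2.5 3 0 0 0;15 0 2.5 3 0 0 0;15 0 2.5 3 0 0 0;15 0 2.5 3 0 0 0;15 0 0 3.4 0 0 0;15 0 0 0 0 0 0;15 0 0 0 0 0 0"}}

```text
time: 5.2
tool_pos: [0.6294, -0.1, 0.1585]
ee_rot: [2.848, 1.567, 2.968]
wrist_force: [-0.8, -0.3, -1.0]
width: 0.0334
```

```bash
python3 - <<'E'
from h import *
q=st(); go(place(q,[[0,.045,.023]])[0]+[0,0,.10],q[2])
shot('wrist','w2',sc=1.5)
E
```

```text
t 5.2 pos [ 0.6294 -0.1     0.1585] w 0.0334 F [-0.8 -0.3 -1. ] GO [ 3.57 14.76  0.39] [ 0.002 -0.004 -0.001] R
```

View pics/w2.png

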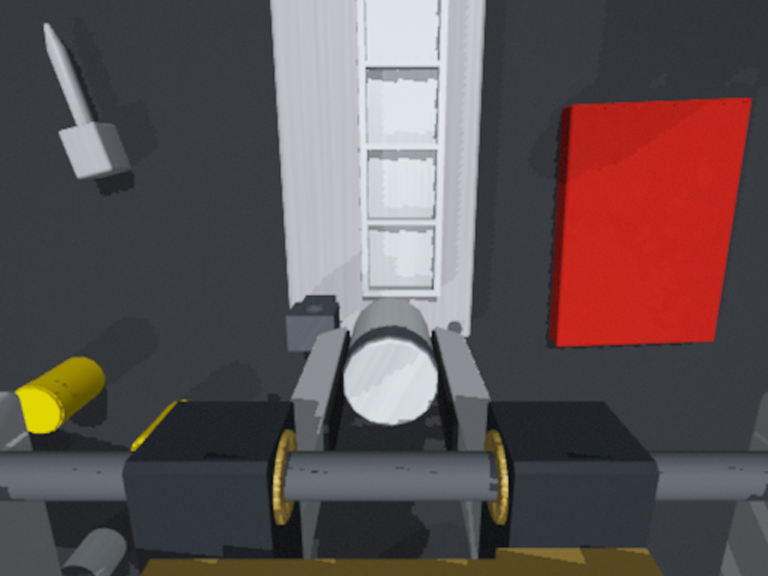

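```bash
python3 - <<'E'
import cv2
im=cv2.imread('pics/w2_raw.png')
cv2.imwrite('pics/w2c.png',cv2.resize(im[0:235,180:325],None,fx=2.5*1.0,fy=2.5,interpolation=cv2.INTER_CUBIC))
cv2.imwrite('pics/w2d.png',cv2.resize(im[130:240,185:325],None,fx=5,fy=5,interpolation=cv2.INTER_CUBIC))
E
```

```text
(no output)
```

View pics/w2d.png

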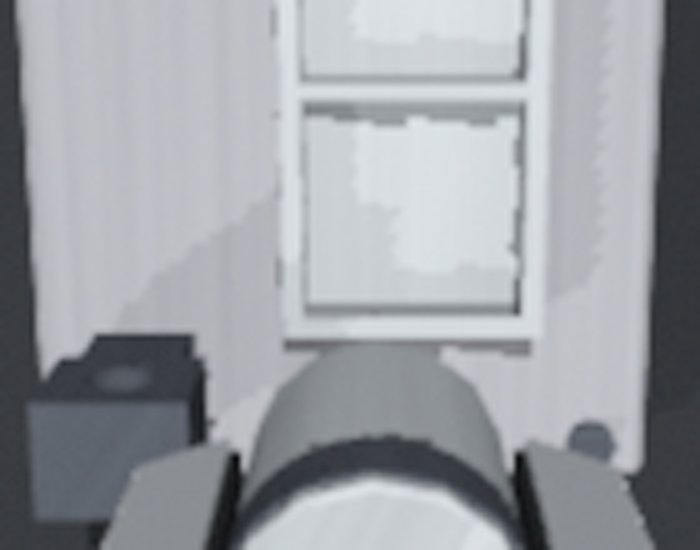

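View pics/w2c.png

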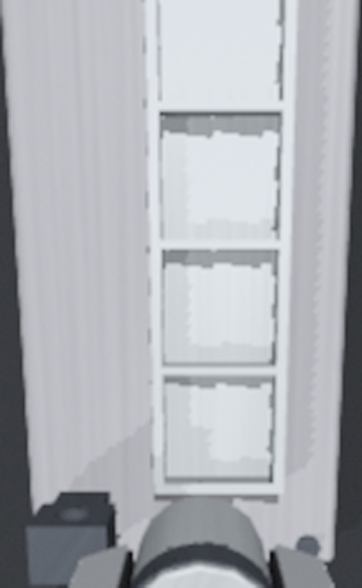

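```bash
python3 - <<'E'
from h import *
p=np.load('pics/w2.npy',allow_pickle=True).item()
print('cam',-p['R'].T@p['t'])
T=np.array([[-25,-115,34],[25,-115,34],[-21,-67.5,34],[21,-67.5,34],[-21,-22.5,34],[21,-22.5,34],[-21,22.5,34],[21,22.5,34],[-68,-118,64],[-40,-118,64],[-68,-140,64]])/1000
uv=[[242,198],[293.6,197.6],[245,148],[290,148],[244,98],[292,98],[243.2,42.4],[293.2,42.4],[190.6,210],[223,210],[191.6,234]]
q0=st(); print(q0)
q,e,r=fit([(p,T,uv)],q0); print(q,e); print(r.reshape(-1,2).round(1).tolist())
np.save('station.npy',q)
uvp=np.array([[47,25],[80,125],[108,172]])/1.5
print('pin tip shoulder headend~',back(p,uvp,.012).round(4))
go(place(q,[[0,.045,.023]])[0]+[0,0,.10],q[2])
E
```

```text
cam [ 0.61997369 -0.02342394  0.3181046 ]
[0.62078793 0.00240437 0.11808307]
[0.62291724 0.00634389 0.11946534] 0.43476715835595625
[[-0.4, -0.4], [-0.1, -0.0], [0.1, 0.3], [0.6, 0.3], [0.3, -0.5], [-0.2, -0.6], [0.4, -0.4], [0.0, -0.5], [-0.3, 0.9], [-0.6, 0.9], [0.2, 0.2]]
pin tip shoulder headend~ [[ 0.4068  0.0284  0.012 ]
 [ 0.4232 -0.0266  0.012 ]
 [ 0.4395 -0.0537  0.012 ]]
t 5.25 pos [ 0.6286 -0.1007  0.1594] w 0.0334 F [ 0.2  0.1 -0.3] GO [ 3.65 15.19  0.71] [-0.001 -0.003 -0.001] R
```

{"method": "step_arm", "body": {"motion": "15 0 3.8 0.2 0 0 0;15 0 3.8 0.2 0 0 0;15 0 3.8 0.2 0 0 0;15 0 3.8 0.1 0 0 0;15 0 0 0 0 0 0;15 3 0 0 0 0 0;15 3 0 0 0 0 0;15 2 0 0 0 0 0;15 0 0 0 0 0 0;15 0 0 0 0 0 0"}}

```text
time: 6.08
tool_pos: [0.6166, 0.0497, 0.0802]
ee_rot: [3.073, 1.568, -3.093]
wrist_force: [0.6, -0.3, -0.4]
width: 0.0332
```

```bash
python3 - <<'E'
from h import *
q=st(); go(place(q,[[0,.045,.0605]])[0],q[2])
E
```

```text
t 6.08 pos [0.6166 0.0497 0.0802] w 0.0332 F [ 0.6 -0.3 -0.4] GO [1.97 0.12 0.12] [-0.003 -0.003 -0.   ] R
```

{"method": "step_arm", "body": {"motion": "15 1 0.1 0.1 0 0 0;15 0.9 0 0 0 0 0;15 0 0 0 0 0 0;15 0 0 0 0 0 0;60 0 0 0 0 0 0;60 0 0 0 0 0 0;60 0 0 0 0 0 0;60 0 0 0 0 0 0"}}

```text
time: 6.75
tool_pos: [0.6194, 0.0521, 0.0625]
ee_rot: [-0.057, 1.57, 0.061]
wrist_force: [-0.2, 0.0, 0.0]
width: 0.0548
```

```bash
python3 - <<'E'
from h import *
q=st(); go([.418,-.3645,.16],q[2])
E
```

```text
t 6.75 pos [0.6194 0.0521 0.0625] w 0.0548 F [-0.2  0.   0. ] GO [ -9.78 -38.99 -24.89] [-0.001  0.001  0.   ] R
```

{"method": "step_arm", "body": {"motion": "60 -3.3 0 0 0 0 0;60 -3.3 0 0 0 0 0;60 -3.2 -1.5 -1 0 0 0;60 0 -3.2 -2.1 0 0 0;60 0 -3.2 -2.1 0 0 0;60 0 -3.2 -2.1 0 0 0;60 0 -3.2 -2.1 0 0 0;60 0 -3.2 -2.1 0 0 0;60 0 -3.2 -2.1 0 0 0;60 0 -3.2 -2.1 0 0 0;60 0 -3.2 -2.1 0 0 0;60 0 -3.2 -2.1 0 0 0;60 0 -3.2 -2.1 0 0 0;60 0 -3.2 -2.1 0 0 0;60 0 -2.2 -0.8 0 0 0;60 0 0 0 0 0 0;60 0 0 0 0 0 0"}}

```text
time: 8.17
tool_pos: [0.417, -0.3645, 0.1598]
ee_rot: [0.9, 1.57, 1.015]
wrist_force: [-0.5, -1.0, -0.0]
width: 0.0565
```

```bash
python3 - <<'E'
from h import *
q=st(); go([.418,-.3645,.037],q[2])
E
```

```text
t 8.17 pos [ 0.417  -0.3645  0.1598] w 0.0565 F [-0.5 -1.  -0. ] GO [12.28 -0.02  0.09] [-0.004  0.    -0.001] R
```

{"method": "step_arm", "body": {"motion": "65 4 0 0.1 0 0 0;65 4 0 0 0 0 0;65 2.2 0 0 0 0 0;65 2 0 0 0 0 0;65 0 0 0 0 0 0;15 0 0 0 0 0 0;15 0 0 0 0 0 0;15 0 0 0 0 0 0;15 0 0 0 0 0 0;15 0 0 0 0 0 0;15 0 0 0 0 0 0"}}

```text
time: 9.08
tool_pos: [0.4193, -0.3643, 0.0398]
ee_rot: [-0.87, 1.568, -0.752]
wrist_force: [-0.2, -0.2, 6.8]
width: 0.0337
```

```bash
python3 - <<'E'
from h import *
q=st(); go(place(q,[[0,-.08,.16]])[0],q[2]);go(place(q,[[0,0,.16]])[0],q[2])
E
```

```text
t 9.08 pos [ 0.4193 -0.3643  0.0398] w 0.0337 F [-0.2 -0.2  6.8] GO [-12.04  26.38  24.62] [-0.001  0.002  0.002] R 
t 9.08 pos [ 0.4193 -0.3643  0.0398] w 0.0337 F [-0.2 -0.2  6.8] GO [-12.06  34.38  24.6 ] [-0.001  0.002  0.002] R
```

{"method": "step_arm", "body": {"motion": "15 -4 0 0 0 0 0;15 -4 0 0 0 0 0;15 -4 1.5 1 0 0 0;15 0 2.5 2.5 0 0 0;15 0 2.5 2.5 0 0 0;15 0 2.5 2.5 0 0 0;15 0 2.5 2.5 0 0 0;15 0 2.5 2.5 0 0 0;15 0 2.5 2.5 0 0 0;15 0 2.5 2.5 0 0 0;15 0 2.5 2.5 0 0 0;15 0 2.5 2.5 0 0 0;15 0 2.4 1.1 0 0 0;15 0 0 0 0 0 0;15 0 0 0 0 0 0"}}

```text
time: 10.33
tool_pos: [0.6314, -0.0719, 0.1552]
ee_rot: [-3.115, 1.57, -2.994]
wrist_force: [0.1, 0.1, -1.7]
width: 0.033
```

```bash
python3 - <<'E'
from h import *
q=st(); go(place(q,[[0,0,.064]])[0],q[2])
shot('wrist','w3',sc=1.5)
p=camera_params('wrist')
for y in (.045,0): print(proj(p,place(q,[[0,y,.073]]))*1.5)
E
```

```text
t 10.33 pos [ 0.6314 -0.0719  0.1552] w 0.033 F [ 0.1  0.1 -1.7] GO [9.12 7.87 0.11] [ 0.001 -0.001  0.   ] R 
[[393.85554279  54.10098152]]
[[393.87401181 151.99737786]]
```

View pics/w3.png

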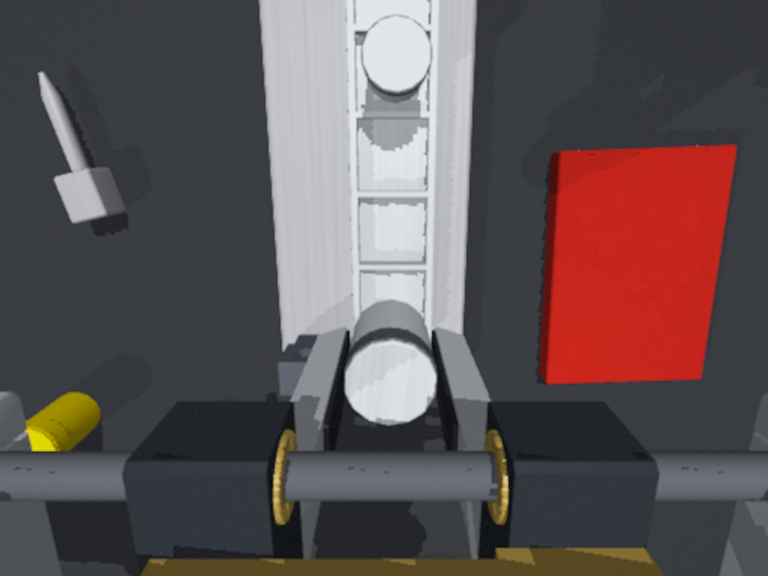

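{"method": "step_arm", "body": {"motion": "15 0 3.9 0 0 0 0;15 0 3.9 0 0 0 0;15 0 0 0 0 0 0;15 3 0 0 0 0 0;15 3 0 0 0 0 0;15 2.2 0 0 0 0 0;15 0.8 0 0 0 0 0;15 0 0 0 0 0 0;15 0 0 0 0 0 0"}}

```text
time: 11.13
tool_pos: [0.6219, 0.0032, 0.0661]
ee_rot: [2.44, 1.57, 2.557]
wrist_force: [-1.6, 0.6, -0.6]
width: 0.0336
```

```bash
python3 - <<'E'
from h import *
q=st(); go(place(q,[[0,0,.063]])[0],q[2])
E
```

```text
t 11.13 pos [0.6219 0.0032 0.0661] w 0.0336 F [-1.6  0.6 -0.6] GO [0.31 0.3  0.14] [-0.003 -0.    -0.   ] R
```

{"method": "step_arm", "body": {"motion": "15 0.1 0.2 0.1 0 0 0;15 0.2 0 0 0 0 0;15 0 0 0 0 0 0;55 0 0 0 0 0 0;55 0 0 0 0 0 0;55 0 0 0 0 0 0;55 -0.5 0 0 0 0 0;55 -3 0 0 0 0 0;55 -3.5 0 0 0 0 0;55 -3 0 0 0 0 0"}}

```text
time: 11.97
tool_pos: [0.6228, 0.0065, 0.1646]
ee_rot: [0.038, 1.571, 0.156]
wrist_force: [0.0, -0.4, 0.5]
width: 0.0518
```

```bash
python3 - <<'E'
from h import *
q=st(); go([.502,-.3736,.16],q[2])
E
```

```text
t 11.97 pos [0.6228 0.0065 0.1646] w 0.0518 F [ 0.  -0.4  0.5] GO [  0.46 -36.32 -16.47] [-0.001  0.    -0.   ] R
```

{"method": "step_arm", "body": {"motion": "62 0 -3 -1.4 0 0 0;62 0 -3 -1.4 0 0 0;62 0 -3 -1.4 0 0 0;62 0 -3 -1.4 0 0 0;62 0 -3 -1.4 0 0 0;62 0 -3 -1.4 0 0 0;62 0 -3 -1.4 0 0 0;62 0 -3 -1.4 0 0 0;62 0 -3 -1.4 0 0 0;62 0 -3 -1.4 0 0 0;62 0 -3 -1.3 0 0 0;62 0 -3.3 -1.2 0 0 0;62 4 0 0 0 0 0;62 4 0 0 0 0 0;62 0 0 0 0 0 0;62 0 0 0 0 0 0"}}

```text
time: 13.3
tool_pos: [0.5, -0.3721, 0.0802]
ee_rot: [2.279, 1.564, 2.397]
wrist_force: [0.0, -0.2, 0.9]
width: 0.0582
```

```bash
python3 - <<'E'
from h import *
q=st(); go([.503,-.3736,.038],q[2])
shot('wrist','w4')
E
```

```text
t 13.3 pos [ 0.5    -0.3721  0.0802] w 0.0582 F [ 0.  -0.2  0.9] GO [ 4.22 -0.21  0.3 ] [-0.002 -0.005 -0.005] R
```

View pics/w4.png

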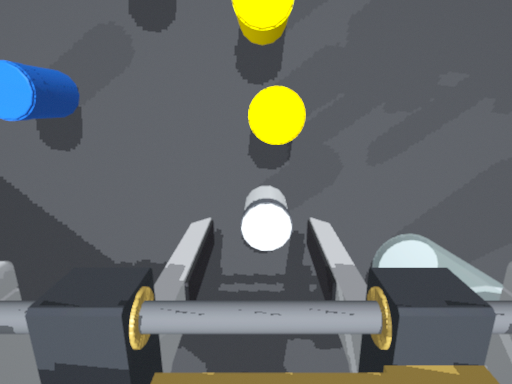

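{"method": "step_arm", "body": {"motion": "62 2 -0.2 0.3 0 0 0;62 2.2 0 0 0 0 0;62 0 0 0 0 0 0;62 0 0 0 0 0 0;15 0 0 0 0 0 0;15 0 0 0 0 0 0;15 0 0 0 0 0 0;15 0 0 0 0 0 0;15 0 0 0 0 0 0;15 0 0 0 0 0 0"}}

```text
time: 14.18
tool_pos: [0.5054, -0.3757, 0.0423]
ee_rot: [-0.902, 1.569, -0.784]
wrist_force: [-1.5, -0.3, 5.4]
width: 0.0337
```

```bash
python3 - <<'E'
from h import *
q=st(); go(place(q,[[0,-.105,.16]])[0],q[2]);go(place(q,[[0,-.045,.16]])[0],q[2])
E
```

```text
t 14.18 pos [ 0.5054 -0.3757  0.0423] w 0.0337 F [-1.5 -0.3  5.4] GO [-11.79  26.03  16.2 ] [-0.001  0.001  0.002] R 
t 14.18 pos [ 0.5054 -0.3757  0.0423] w 0.0337 F [-1.5 -0.3  5.4] GO [-11.8   32.03  16.19] [-0.001  0.001  0.002] R
```

{"method": "step_arm", "body": {"motion": "15 -4 0 0 0 0 0;15 -4 0 0 0 0 0;15 -3.8 1 0.5 0 0 0;15 0 3.1 1.9 0 0 0;15 0 3.1 1.9 0 0 0;15 0 3.1 1.9 0 0 0;15 0 3.1 1.9 0 0 0;15 0 3.1 1.9 0 0 0;15 0 3.1 1.9 0 0 0;15 0 3.1 1.9 0 0 0;15 0 3.1 1.9 0 0 0;15 0 3.1 1.9 0 0 0;15 0 3.1 0.5 0 0 0;15 0 0 0 0 0 0;15 0 0 0 0 0 0"}}

```text
time: 15.43
tool_pos: [0.6468, -0.0342, 0.1579]
ee_rot: [3.019, 1.569, 3.14]
wrist_force: [0.2, -0.2, -0.3]
width: 0.0333
```

```bash
python3 - <<'E'
from h import *
q=st(); go(place(q,[[0,-.045,.065]])[0],q[2])
shot('wrist','w5')
E
```

```text
t 15.43 pos [ 0.6468 -0.0342  0.1579] w 0.0333 F [ 0.2 -0.2 -0.3] GO [ 9.3  -0.19 -1.88] [ 0.002 -0.001 -0.   ] R
```

View pics/w5.png

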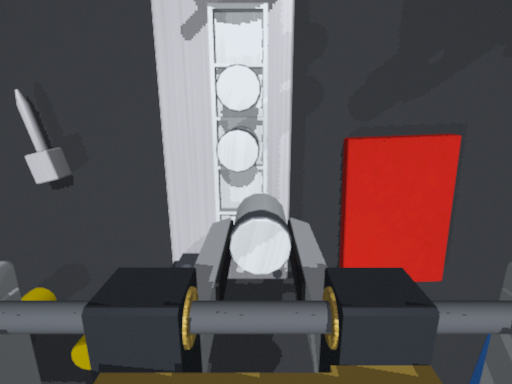

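{"method": "step_arm", "body": {"motion": "15 0 -0.2 -1.9 0 0 0;15 2 0 0 0 0 0;15 3 0 0 0 0 0;15 2.5 0 0 0 0 0;15 1.2 0 0 0 0 0;15 0 0 0 0 0 0;15 0 0 0 0 0 0"}}

```text
time: 16.07
tool_pos: [0.6281, -0.0413, 0.0716]
ee_rot: [2.955, 1.57, 3.072]
wrist_force: [-0.3, -0.4, -0.1]
width: 0.0334
```

```bash
python3 - <<'E'
from h import *
q=st(); go(place(q,[[0,-.045,.063]])[0],q[2])
E
```

```text
t 16.07 pos [ 0.6281 -0.0413  0.0716] w 0.0334 F [-0.3 -0.4 -0.1] GO [0.86 0.3  0.06] [-0.003 -0.001 -0.   ] R
```

{"method": "step_arm", "body": {"motion": "15 0.3 0.2 0 0 0 0;15 0.3 0 0 0 0 0;15 0.2 0 0 0 0 0;15 0 0 0 0 0 0;15 0 0 0 0 0 0"}}

```text
time: 16.48
tool_pos: [0.6292, -0.0383, 0.0653]
ee_rot: [-0.269, 1.568, -0.151]
wrist_force: [0.1, 0.1, 2.1]
width: 0.0336
```

```bash
python3 - <<'E'
from h import *
q=st(); go(place(q,[[0,-.045,.063]])[0],q[2])
E
```

```text
t 16.48 pos [ 0.6292 -0.0383  0.0653] w 0.0336 F [0.1 0.1 2.1] GO [ 0.23  0.01 -0.09] [-0.001  0.003  0.001] R
```

{"method": "step_arm", "body": {"motion": "15 0.1 0 0 0 0 0;55 0 0 0 0 0 0;55 0 0 0 0 0 0;55 0 0 0 0 0 0;55 -0.5 0 0 0 0 0;55 -3 0 0 0 0 0;55 -3.5 0 0 0 0 0;55 -3.5 0 0 0 0 0;55 -3.5 0 0 0 0 0;55 -3.5 0 0 0 0 0"}}

```text
time: 17.32
tool_pos: [0.6277, -0.0382, 0.2395]
ee_rot: [2.732, 1.57, 2.85]
wrist_force: [-0.0, -0.4, 0.9]
width: 0.0514
```

```bash
python3 - <<'E'
from h import *
q=st(); go([.43,.22,.32],q[2])
E
```

```text
t 17.32 pos [ 0.6277 -0.0382  0.2395] w 0.0514 F [-0.  -0.4  0.9] GO [ -8.04  27.97 -16.6 ] [-0.001 -0.    -0.   ] R
```

{"method": "step_arm", "body": {"motion": "55 -0.9 3.1 -1.8 0 0 0;55 -0.9 3.1 -1.8 0 0 0;55 -0.9 3.1 -1.8 0 0 0;55 -0.9 3.1 -1.8 0 0 0;55 -0.9 3.1 -1.8 0 0 0;55 -0.9 3.1 -1.8 0 0 0;55 -0.9 3.1 -1.8 0 0 0;55 -0.9 3.1 -1.8 0 0 0;55 -0.8 3.2 -2.2 0 0 0;55 0 0 0 0 0 0;55 0 0 0 0 0 0"}}

```text
time: 18.23
tool_pos: [0.4295, 0.2215, 0.3191]
ee_rot: [0.137, 1.568, 0.259]
wrist_force: [0.3, 1.0, 0.1]
width: 0.0512
```

```bash
python3 - <<'E'
from h import *
q=st(); go([.43,.22,.32],q[2])
shot('wrist','w6',sc=1.5)
shot('top','t6',crop=(80,140,340,300),sc=3)
E
```

```text
t 18.23 pos [0.4295 0.2215 0.3191] w 0.0512 F [0.3 1.  0.1] GO [-0.09 -0.15  0.04] [ 0.002  0.003 -0.   ] R
```

View pics/w6.png

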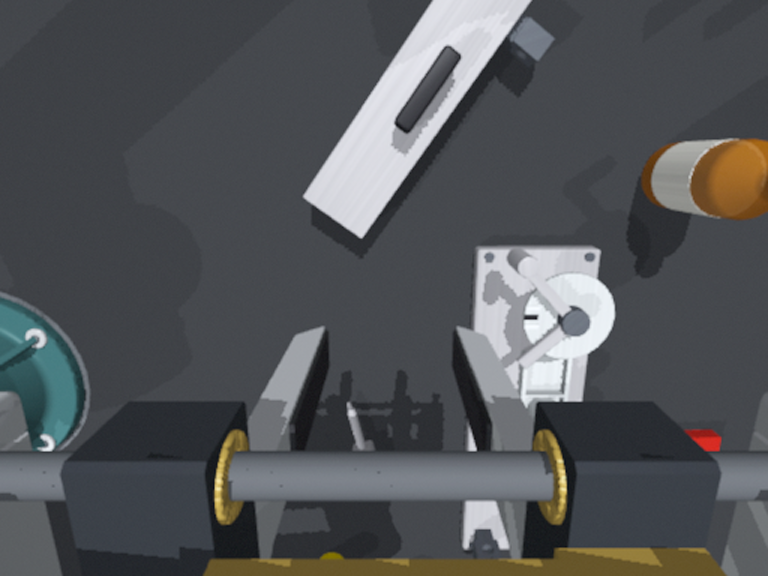

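View pics/t6.png

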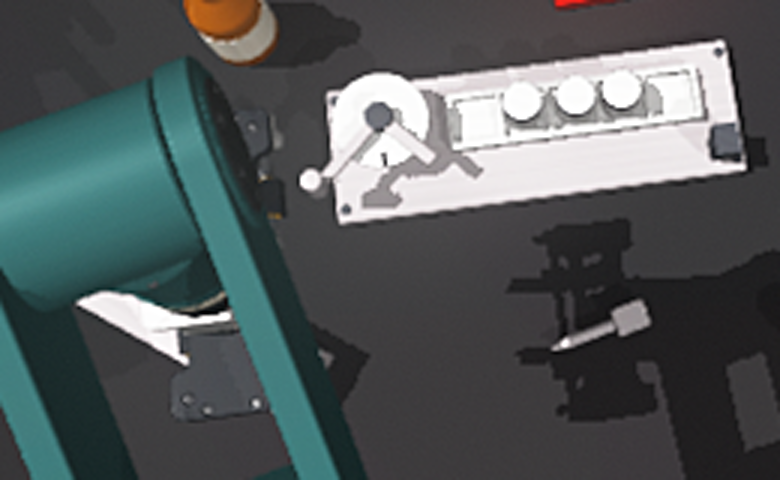

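```bash
python3 - <<'E'
import cv2
im=cv2.imread('pics/w6_raw.png')
cv2.imwrite('pics/w6c.png',cv2.resize(im[0:170,190:380],None,fx=4,fy=4,interpolation=cv2.INTER_CUBIC)[:600])
E
```

```text
(no output)
```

View pics/w6c.png

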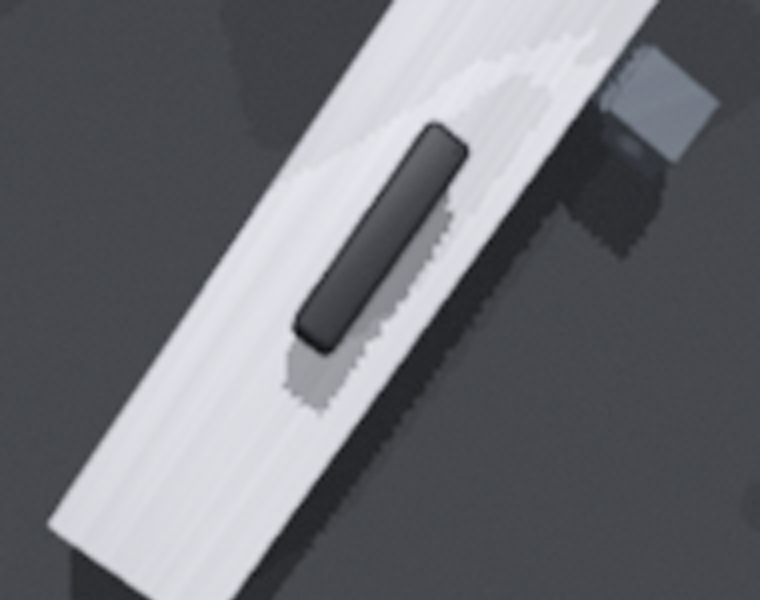

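```bash
python3 - <<'E'
from h import *
p=np.load('pics/w6.npy',allow_pickle=True).item()
T=np.array([[3,-45,94],[-13,-45,94],[3,25,94],[-13,25,94],[32,122,60],[-32,122,60],[-68,-113,44],[-68,-91,44],[-40,-113,44]])/1000
uv=np.array([[430,120],[470,150],[297,313],[333,343],[48,523],[205,632],[720,102],[677,163],[650,45]])/4+[190,0]
q,e,r=fit([(p,T,uv)],[.43,.345,2.67]); print(q,e); print(r.reshape(-1,2).round(1).tolist())
np.save('cover.npy',q); np.save('w6uv.npy',uv)
print('grip',place(q,[[-.005,-.01,.094]]))
g=place(q,[[-.005,-.01,.094]])[0]; go(g+[0,0,.1],q[2])
p2,R,o=tool(); print(o['joint_positions'].round(3))
E
```

```text
[0.43404197 0.34701174 2.63397983] 1.324888789674004
[[0.9, -2.7], [2.0, -1.1], [-2.2, 1.9], [-0.3, 2.8], [-0.4, -0.1], [-0.5, 0.5], [0.0, -0.2], [-0.5, -0.2], [0.8, -0.3]]
grip [[0.44327243 0.35332035 0.094     ]]
t 18.33 pos [0.4306 0.2198 0.3175] w 0.0516 F [ 0.6 -0.3  0.2] GO [12.34 13.12  2.84] [0.625 0.    0.001] R 
[ 3.550e-01 -6.100e-02  1.338e+00 -1.000e-03  1.865e+00  2.370e-01]
```

{"method": "step_arm", "body": {"motion": "55 2 3.3 0.7 0 0 0;55 2 3.3 0.7 0 0 0;55 2 3.3 0.7 0 0 0;55 2 3.2 0.7 0 0 0;55 0 0 0 -0.12 0 0;55 0 0 0 -0.12 0 0;55 0 0 0 -0.12 0 0;55 0 0 0 -0.12 0 0;55 0 0 0 -0.12 0 0;55 0 0 0 -0.12 0 0;55 0 0 0 -0.12 0 0;55 0 0 0 -0.12 0 0;55 0 0 0 -0.12 0 0;55 0 0 0 -0.12 0 0;55 0 0 0 -0.12 0 0;55 0 0 0 -0.12 0 0;55 0 0 0 -0.12 0 0;55 0 0 0 -0.12 0 0;55 0 0 0 -0.12 0 0;55 0 0 0 -0.12 0 0"}}

```text
time: 20.0
tool_pos: [0.4441, 0.3519, 0.2365]
ee_rot: [1.854, 1.569, -2.388]
wrist_force: [-0.1, 0.1, 0.1]
width: 0.0519
```

{"method": "step_arm", "body": {"motion": "55 0 0 0 -0.12 0 0;55 0 0 0 -0.12 0 0;55 0 0 0 -0.12 0 0;55 0 0 0 -0.12 0 0;55 0 0 0 -0.117 0 0;55 0 0 0 0 0 0"}}

```text
time: 20.5
tool_pos: [0.444, 0.352, 0.2365]
ee_rot: [1.249, 1.569, -2.401]
wrist_force: [-0.7, 0.2, -0.4]
width: 0.0514
```

```bash
python3 - <<'E'
from h import *
q=np.load('cover.npy'); g=place(q,[[-.005,-.01,.094]])[0]; go(g+[0,0,.05],q[2])
shot('wrist','w7',sc=1.5)
p2,R,o=tool(); print(o['joint_positions'].round(3),R.as_matrix()[:,2])
E
```

```text
t 20.5 pos [0.444  0.352  0.2365] w 0.0514 F [-0.7  0.2 -0.4] GO [ 9.25 -0.1   0.12] [-0.     0.001 -0.002] R 
[ 0.571  0.124  1.307 -0.     1.713 -2.059] [-8.71895395e-01  4.89691726e-01  6.57735619e-04]
```

View pics/w7.png

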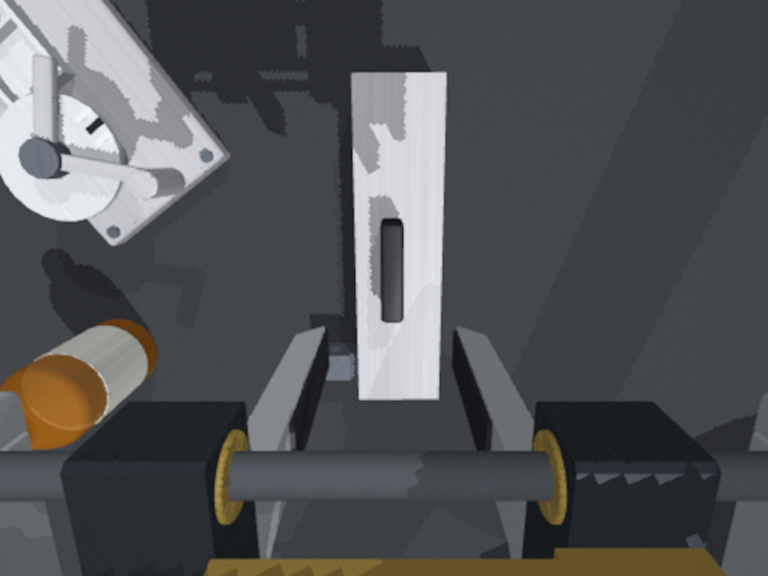

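```bash
python3 - <<'E'
import cv2
im=cv2.imread('pics/w7_raw.png')
cv2.imwrite('pics/w7c.png',cv2.resize(im[40:275,205:315],None,fx=5,fy=2.5,interpolation=cv2.INTER_CUBIC))
E
```

```text
(no output)
```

View pics/w7c.png

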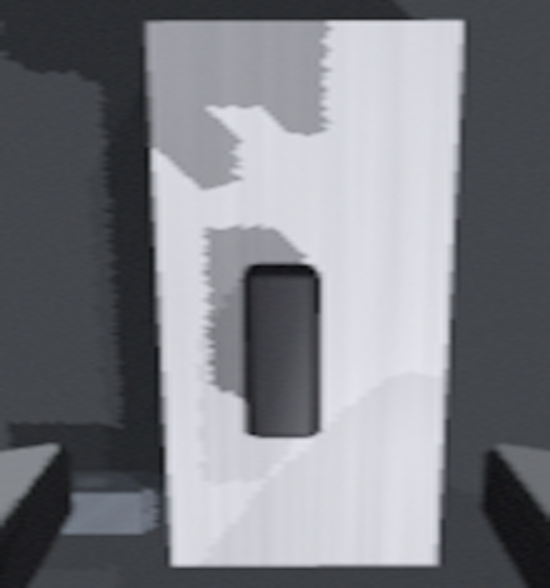

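```bash
python3 - <<'E'
from h import *
p=np.load('pics/w7.npy',allow_pickle=True).item()
T=np.array([[-32,122,60],[32,122,60],[32,-122,60],[-32,-122,60]])/1000
uv=np.array([[145,20],[464,20],[440,566],[170,566]])/[5,2.5]+[205,40]
q,e,r=fit([(p,T,uv)],[.43,.345,2.63]); print(q,e); print(r.reshape(-1,2).round(1).tolist())
G=place(q,np.array([[-13,-45,94],[3,-45,94],[3,25,94],[-13,25,94]])/1000); print(((proj(p,G)-[205,40])*[5,2.5]).round(0))
np.save('cover.npy',q)
g=place(q,[[-.005,-.01,.083]])[0]; print(g); go(g,q[2])
E
```

```text
[0.43296557 0.34729131 2.63718248] 0.41903665854865835
[[0.1, 0.4], [-0.0, 0.1], [-0.7, -0.5], [0.6, -0.2]]
[[246. 441.]
 [322. 441.]
 [323. 273.]
 [242. 273.]]
[0.44217578 0.35362945 0.083     ]
t 20.55 pos [0.4438 0.3522 0.2367] w 0.0517 F [-0.4 -0.1  0. ] GO [15.37 -0.07  0.21] [-0.007  0.001 -0.002] R
```

{"method": "step_arm", "body": {"motion": "50 3.5 -0.1 0.2 0 0 0;50 3.5 0 0 0 0 0;50 3.5 0 0 0 0 0;50 2.5 0 0 0 0 0;50 1.5 0 0 0 0 0;50 0.8 0 0 0 0 0;50 0 0 0 0 0 0;50 0 0 0 0 0 0"}}

```text
time: 21.22
tool_pos: [0.4421, 0.3552, 0.0851]
ee_rot: [-2.004, 1.571, 0.629]
wrist_force: [-0.2, 0.1, -0.1]
width: 0.0473
```

```bash
python3 - <<'E'
from h import *
q=np.load('cover.npy'); g=place(q,[[-.005,-.01,.083]])[0]; go(g,q[2])
shot('wrist','w8')
E
```

```text
t 21.22 pos [0.4421 0.3552 0.0851] w 0.0473 F [-0.2  0.1 -0.1] GO [ 0.21  0.13 -0.08] [-0.004 -0.     0.   ] R
```

View pics/w8.png

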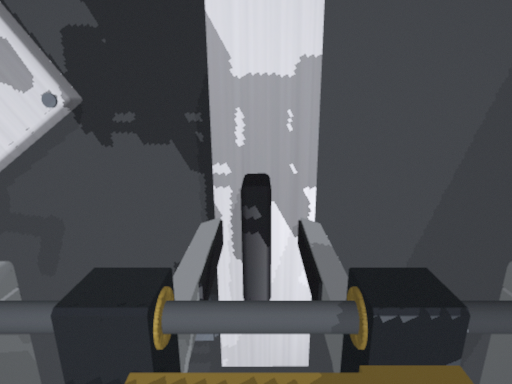

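Centred on the block. Close and lift a little.

{"method": "step_arm", "body": {"motion": "50 0.2 0.1 0 0 0 0;0 0 0 0 0 0 0;0 0 0 0 0 0 0;0 0 0 0 0 0 0;0 0 0 0 0 0 0;0 0 0 0 0 0 0;0 0 0 0 0 0 0;0 0 0 0 0 0 0;0 -1 0 0 0 0 0;0 -2 0 0 0 0 0;0 0 0 0 0 0 0;0 0 0 0 0 0 0"}}

```text
time: 22.27
tool_pos: [0.4412, 0.3551, 0.1135]
ee_rot: [-1.637, 1.569, 0.998]
wrist_force: [-0.3, -1.2, -4.8]
width: 0.0157
```

```bash
python3 - <<'E'
from h import *
q=st(); p2,R,o=tool(); print(R.as_matrix().round(3).tolist(),o['wrist_torque'])
g=place(q,[[-.005,-.01,.2]])[0]; print(g);go(g,q[2])
E
```

```text
[[0.001, -0.485, -0.874], [0.002, -0.874, 0.485], [-1.0, -0.002, -0.0]] [0.06703094 0.07228761 0.0092512 ]
[ 0.61914469 -0.00418074  0.2       ]
t 22.27 pos [0.4412 0.3551 0.1135] w 0.0157 F [-0.3 -1.2 -4.8] GO [ -8.68  22.77 -33.  ] [-0.626 -0.001  0.002] R
```

{"method": "step_arm", "body": {"motion": "0 -3 0 0 0 0 0;0 -3 0 0 0 0 0;0 -3 0 0 0 0 0;0 -2.5 1 -0.5 0 0 0;0 -2 2.5 -1.4 0 0 0;0 0 2.5 -1.4 0 0 0;0 0 2.5 -1.4 0 0 0;0 0 2.5 -1.4 0 0 0;0 0 2.5 -1.4 0 0 0;0 0 2.5 -1.4 0 0 0;0 0 2.5 -1.4 0 0 0;0 0 2.5 -1.4 0 0 0;0 0 2.5 -1.4 0 0 0;0 0 2.5 -1.4 0 0 0;0 0 2.5 -1.4 0 0 0;0 0 0 0 0 0 0"}}

```text
time: 23.6
tool_pos: [0.4392, 0.0613, 0.2467]
ee_rot: [2.095, 1.545, -1.597]
wrist_force: [-0.0, -0.0, -3.7]
width: 0.0158
```

{"method": "step_arm", "body": {"motion": "0 0 0 0 0.1 0 0;0 0 0 0 0.12 0 0;0 0 0 0 0.12 0 0;0 0 0 0 0.12 0 0;0 0 0 0 0.12 0 0;0 0 0 0 0.12 0 0;0 0 0 0 0.12 0 0;0 0 0 0 0.12 0 0;0 0 0 0 0.12 0 0;0 0 0 0 0.12 0 0;0 0 0 0 0.12 0 0;0 0 0 0 0.12 0 0;0 0 0 0 0.12 0 0;0 0 0 0 0.12 0 0;0 0 0 0 0.12 0 0;0 0 0 0 0.12 0 0;0 0 0 0 0.12 0 0;0 0 0 0 0.12 0 0;0 0 0 0 0.12 0 0;0 0 0 0 0.12 0 0"}}

```text
time: 25.27
tool_pos: [0.4396, 0.064, 0.2471]
ee_rot: [-1.767, 1.548, -1.556]
wrist_force: [0.4, 0.3, -3.3]
width: 0.0162
```

{"method": "step_arm", "body": {"motion": "0 0 0 0 0.12 0 0;0 0 0 0 0.017 0 0;0 0 0 0 0 0 0;0 0 0 0 0 0 0"}}

```text
time: 25.6
tool_pos: [0.4396, 0.0631, 0.2474]
ee_rot: [-1.621, 1.547, -1.54]
wrist_force: [-0.0, -0.5, -3.4]
width: 0.0158
```

```bash
python3 - <<'E'
from h import *
q=st(); p2,R,o=tool(); print(R.as_matrix().round(3).tolist(),o['wrist_torque'])
g=place(q,[[-.005,-.01,.2]])[0]; print(g);go(g,q[2])
shot('top','t9',sc=1.5); shot('wrist','w9'); shot('scene','s9',sc=1.5)
E
```

```text
[[0.001, -0.08, 0.997], [-0.024, 0.997, 0.08], [-1.0, -0.024, -0.001]] [-0.04686684  0.02975476  0.01379756]
[ 0.61914469 -0.00418074  0.2       ]
t 25.6 pos [0.4396 0.0631 0.2474] w 0.0158 F [-0.  -0.5 -3.4] GO [ 4.91 -8.03 17.36] [-0.039 -0.002  0.024] R
```

View pics/w9.png

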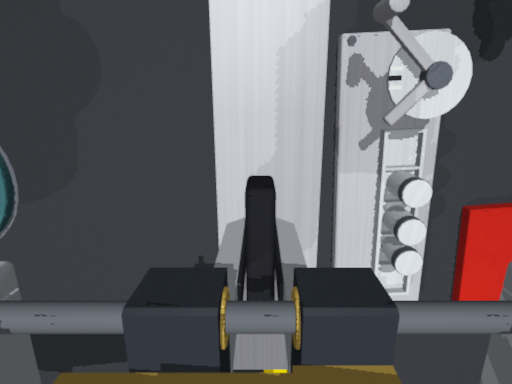

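View pics/s9.png

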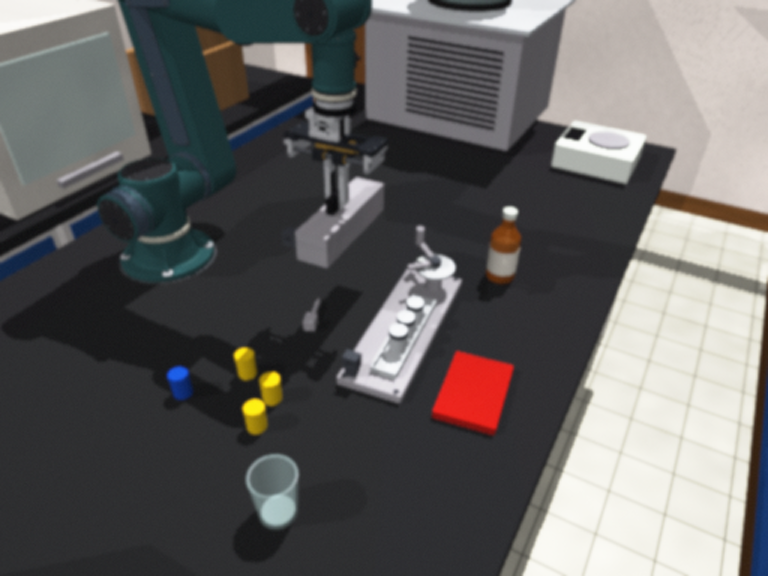

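{"method": "step_arm", "body": {"motion": "0 0 -2.5 0 -0.039 0 0.024;0 0 -2.5 0 0 0 0;0 0 -2.5 0 0 0 0;0 0 0 0 0 0 0;0 0 0 0 0 0 0"}}

```text
time: 26.17
tool_pos: [0.4474, -0.0131, 0.2482]
ee_rot: [3.048, 1.569, -3.122]
wrist_force: [0.6, 1.0, -3.7]
width: 0.0157
```

```bash
python3 - <<'E'
from h import *
q=st(); g=place(q,[[-.005,-.01,.2]])[0];go(g,q[2])
p,R,o=tool(); print(R.as_matrix().round(3).tolist())
E
```

```text
t 26.17 pos [ 0.4474 -0.0131  0.2482] w 0.0157 F [ 0.6  1.  -3.7] GO [ 4.8  -1.06 17.17] [-0.006 -0.001 -0.   ] R 
[[-0.001, -0.113, 0.994], [-0.0, 0.994, 0.113], [-1.0, 0.0, -0.001]]
```

{"method": "step_arm", "body": {"motion": "0 0 -0.2 3 -0.006 0 0;0 0 -0.2 3.5 0 0 0;0 0 -0.2 3.5 0 0 0;0 0 -0.2 3.5 0 0 0;0 1 -0.2 2.5 0 0 0;0 2 0 1.1 0 0 0;0 1.5 0 0 0 0 0;0 0 0 0 0 0 0;0 0 0 0 0 0 0"}}

```text
time: 26.92
tool_pos: [0.6175, -0.0006, 0.2015]
ee_rot: [2.954, 1.566, 3.077]
wrist_force: [-1.1, 0.2, -2.9]
width: 0.0157
```

```bash
python3 - <<'E'
from h import *
q=st(); g=place(q,[[-.005,-.0105,.18]])[0];go(g,q[2])
shot('wrist','w10'); shot('scene','s10',crop=(190,100,390,290),sc=4)
E
```

```text
t 26.92 pos [ 6.175e-01 -6.000e-04  2.015e-01] w 0.0157 F [-1.1  0.2 -2.9] GO [ 2.15 -0.43  0.13] [ 0.003 -0.005 -0.001] R
```

View pics/w10.png

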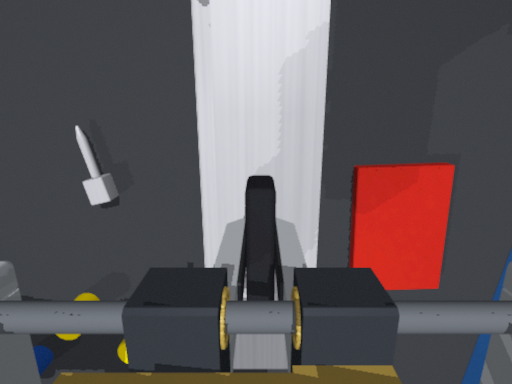

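View pics/s10.png

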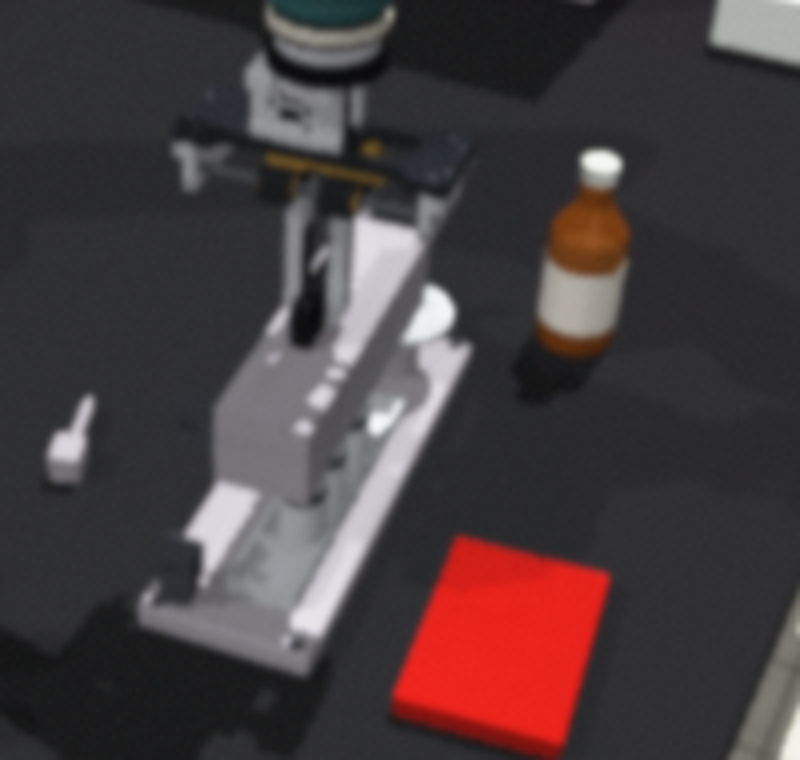

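```bash
python3 - <<'E'
from h import *
q=st(); p,R,o=tool(); ps=camera_params('scene')
yaw=np.arctan2(*R.as_matrix()[[1,0],2]); c=place([0,0,yaw],[[.005,.0105,0]])[0][:2]+p[:2]
cp=[c[0],c[1],yaw]; print(cp)
zb=p[2]-.083
T=np.array([[-.032,-.122,zb],[.032,-.122,zb],[.032,-.122,zb+.06],[-.032,-.122,zb+.06]])
print(((proj(ps,place(cp,T))-[190,100])*4).round())
S=np.array([[-.013+.0625,.0394-.1875,.02],[-.013-.0625,.0394-.1875,.02],[.0495,.227,.02]])
print(((proj(ps,place(q,S))-[190,100])*4).round())
E
```

```text
[np.float64(0.6222062452090676), np.float64(0.009875936327598657), np.float64(0.1219016355104589)]
[[211. 479.]
 [304. 506.]
 [307. 433.]
 [211. 407.]]
[[308. 655.]
 [136. 602.]
 [472. 342.]]
```

{"method": "step_arm", "body": {"motion": "0 1 -0.4 0.1 0 0 0;0 1 0 0 0 0 0;0 0 0 0 0 0 0;0 0 0 0 0 0 0;0 0 0 0 0 0 0"}}

```text
time: 27.43
tool_pos: [0.6196, -0.0057, 0.183]
ee_rot: [-3.002, 1.569, -2.881]
wrist_force: [0.2, 0.3, -3.6]
width: 0.0157
```

```bash
python3 - <<'E'
from h import *
q=st(); g=place(q,[[-.005,-.0105,.103]])[0]
for i in range(4): go(g,q[2]); snapshot('scene')
E
```

```text
t 27.43 pos [ 0.6196 -0.0057  0.183 ] w 0.0157 F [ 0.2  0.3 -3.6] GO [ 8.    0.11 -0.01] [ 0.001 -0.001  0.   ] R 
t 27.48 pos [ 0.6198 -0.0057  0.1834] w 0.0158 F [-0.2 -1.  -4. ] GO [ 8.04  0.11 -0.04] [ 0.001 -0.001  0.   ] R 
t 27.53 pos [ 0.6199 -0.0056  0.1836] w 0.0157 F [-0.2 -0.8 -4. ] GO [ 8.06  0.11 -0.06] [ 0.001 -0.     0.   ] R 
t 27.58 pos [ 0.62   -0.0056  0.1837] w 0.0158 F [-0.1 -0.4 -3.5] GO [ 8.07  0.11 -0.06] [ 0.001 -0.     0.001] R
```

{"method": "step_arm", "body": {"motion": "0 1 0.1 -0.05 0 0 0;0 1.5 0 0 0 0 0;0 1.5 0 0 0 0 0;0 1 0 0 0 0 0;0 0 0 0 0 0 0;0 0 0 0 0 0 0"}}

```text
time: 28.13
tool_pos: [0.6185, -0.0046, 0.132]
ee_rot: [3.099, 1.568, -3.063]
wrist_force: [-1.0, 0.6, -4.2]
width: 0.016
```

```bash
python3 - <<'E'
from h import *
q=st(); g=place(q,[[-.005,-.0105,.103]])[0]
go(g,q[2]);shot('scene','s11',crop=(190,100,390,290),sc=4)
E
```

```text
t 28.13 pos [ 0.6185 -0.0046  0.132 ] w 0.016 F [-1.   0.6 -4.2] GO [ 2.9  -0.02  0.08] [ 0.002 -0.003 -0.   ] R
```

View pics/s11.png

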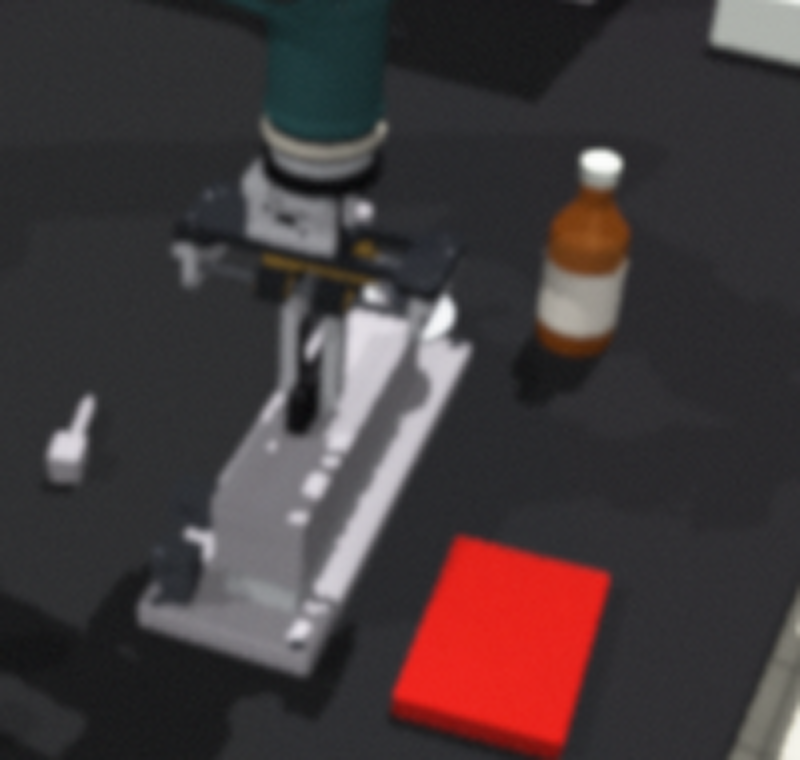

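{"method": "step_arm", "body": {"motion": "0 1 0 0.05 0 0 0;0 1 0 0 0 0 0;0 0.4 0 0 0 0 0;0 0 0 0 0 0 0;0 0 0 0 0 0 0"}}

```text
time: 28.6
tool_pos: [0.6192, -0.0046, 0.1083]
ee_rot: [-3.135, 1.568, -3.014]
wrist_force: [0.1, 0.2, -3.9]
width: 0.0158
```

```bash
python3 - <<'E'
from h import *
q=st(); g=place(q,[[-.005,-.0105,.103]])[0]
go(g,q[2]);shot('scene','s12',crop=(190,100,390,290),sc=4)
E
```

```text
t 28.6 pos [ 0.6192 -0.0046  0.1083] w 0.0158 F [ 0.1  0.2 -3.9] GO [ 0.53 -0.01  0.01] [ 0.002 -0.002  0.   ] R
```

View pics/s12.png

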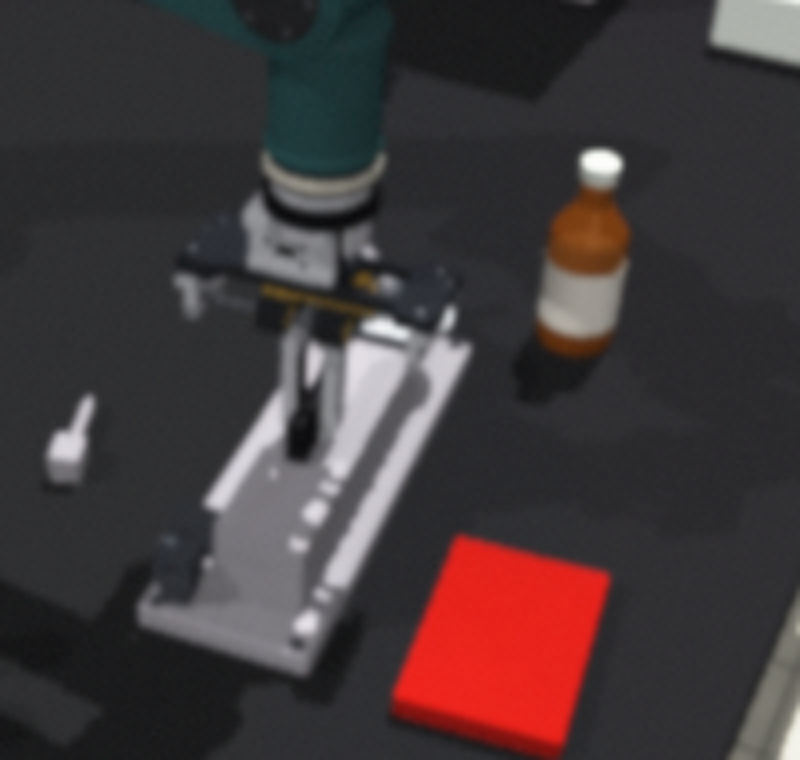

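Lower until it stands.

{"method": "step_arm", "body": {"motion": "0 0.3 0 0 0 0 0;0 0.2 0 0 0 0 0;0 0.1 0 0 0 0 0;0 0 0 0 0 0 0;0 0 0 0 0 0 0"}}

```text
time: 29.07
tool_pos: [0.6197, -0.0046, 0.1034]
ee_rot: [-2.575, 1.57, -2.454]
wrist_force: [0.2, 0.8, -2.6]
width: 0.016
```

```bash
python3 - <<'E'
from h import *
q=st(); g=place(q,[[-.005,-.0105,.103]])[0]
go(g,q[2])
E
```

```text
t 29.07 pos [ 0.6197 -0.0046  0.1034] w 0.016 F [ 0.2  0.8 -2.6] GO [ 0.04  0.   -0.05] [ 0.002 -0.001  0.   ] R
```

{"method": "step_arm", "body": {"motion": "0 0.1 0 0 0 0 0;0 0.1 0 0 0 0 0;0 0 0 0 0 0 0;0 0 0 0 0 0 0"}}

```text
time: 29.4
tool_pos: [0.6197, -0.0045, 0.1032]
ee_rot: [-1.375, 1.57, -1.254]
wrist_force: [-4.1, -0.1, 5.1]
width: 0.0157
```

```bash
python3 - <<'E'
from h import *
q=st(); g=place(q,[[-.005,-.0105,.103]])[0]
go(g,q[2])
E
```

```text
t 29.4 pos [ 0.6197 -0.0045  0.1032] w 0.0157 F [-4.1 -0.1  5.1] GO [ 0.02 -0.01 -0.05] [0.002 0.    0.001] R
```

{"method": "step_arm", "body": {"motion": "0 -0.1 0 0 0 0 0;40 0 0 0 0 0 0;40 0 0 0 0 0 0;40 0 0 0 0 0 0;40 0 0 0 0 0 0;40 -1 0 0 0 0 0;40 -3 0 0 0 0 0;40 -3.5 0 0 0 0 0;40 -1 -3 -1 0 0 0;40 0 -4 -1 0 0 0;40 0 -4 -1 0 0 0;40 0 -4 -1 0 0 0;40 0 -3 -1 0 0 0;40 0 0 0 0 0 0;40 0 0 0 0 0 0"}}

```text
time: 30.65
tool_pos: [0.5915, -0.1911, 0.1878]
ee_rot: [-2.426, 1.57, -2.308]
wrist_force: [0.8, 0.6, 0.4]
width: 0.0377
```

```bash
python3 - <<'E'
from h import *
q=st(); go(place(q,[[-.054,-.19,.2]])[0],q[2])
shot('wrist','w13',sc=1.5); shot('top','t13',crop=(170,130,340,270),sc=4.7)
E
```

```text
t 30.65 pos [ 0.5915 -0.1911  0.1878] w 0.0377 F [0.8 0.6 0.4] GO [-1.22  0.23  0.07] [-0.002 -0.     0.   ] R
```

View pics/w13.png

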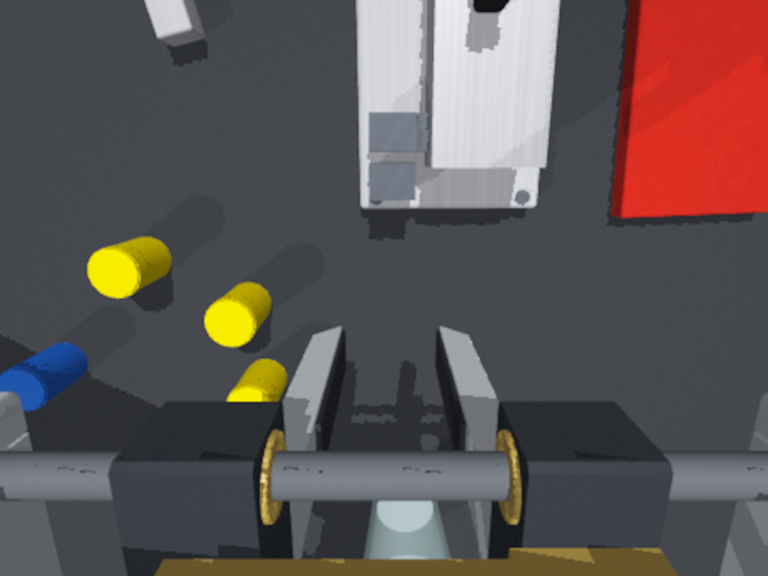

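View pics/t13.png

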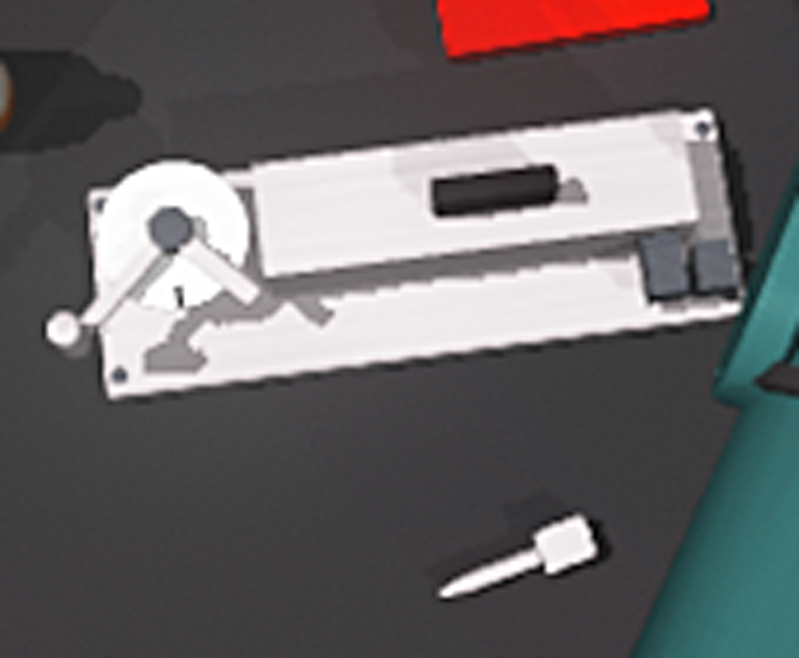

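```bash
python3 - <<'E'
import cv2
im=cv2.imread('pics/w13_raw.png')
cv2.imwrite('pics/w13c.png',cv2.resize(im[55:145,230:375],None,fx=5.5,fy=5.5,interpolation=cv2.INTER_CUBIC))
E
```

```text
(no output)
```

View pics/w13c.png

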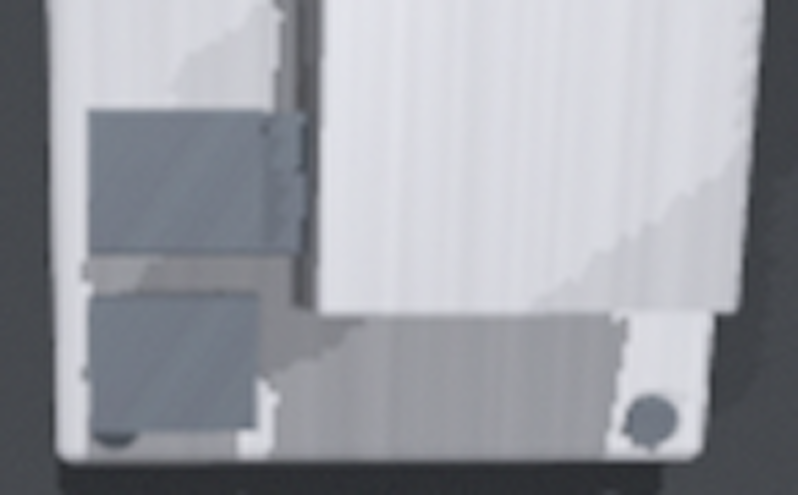

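```bash
python3 - <<'E'
from h import *
p=np.load('pics/w13.npy',allow_pickle=True).item()
q=st()
uv=np.array([[89,293],[90,432],[260,293],[88,110],[88,250],[303,250]])/5.5+[230,55]
X=back(p,uv,.064)-[q[0],q[1],0]; c,s=np.cos(q[2]),np.sin(q[2])
print(np.c_[c*X[:,0]+s*X[:,1],-s*X[:,0]+c*X[:,1]].round(4))
E
```

```text
[[-0.0674 -0.1179]
 [-0.0676 -0.1401]
 [-0.0398 -0.118 ]
 [-0.0672 -0.09  ]
 [-0.0675 -0.1112]
 [-0.0329 -0.1113]]
```

```bash
python3 - <<'E'
from h import *
go([.46,-.118,.19],.34)
E
```

```text
t 30.75 pos [ 0.592  -0.1887  0.1876] w 0.0379 F [ 0.3 -0.3 -0.2] GO [ -0.23   8.62 -12.24] [-0.219 -0.    -0.   ] R
```

{"method": "step_arm", "body": {"motion": "55 0 2.1 -3 0 0 0;55 0 2.1 -3 0 0 0;55 0 2.2 -3 0 0 0;55 0 2.2 -3.2 0 0 0;55 0 0 0 -0.11 0 0;55 0 0 0 -0.11 0 0;55 0 0 0 0 0 0;55 0 0 0 0 0 0"}}

```text
time: 31.42
tool_pos: [0.4606, -0.1174, 0.1879]
ee_rot: [-1.886, 1.57, -1.545]
wrist_force: [0.5, -0.1, -0.4]
width: 0.0519
```

```bash
python3 - <<'E'
from h import *
go([.46,-.118,.19],.34)
shot('wrist','w14',sc=1.5)
im=cv2.imread('pics/w14_raw.png')
E
```

```text
t 31.42 pos [ 0.4606 -0.1174  0.1879] w 0.0519 F [ 0.5 -0.1 -0.4] GO [-0.21 -0.04 -0.07] [ 0.001 -0.     0.001] R
```

View pics/w14.png

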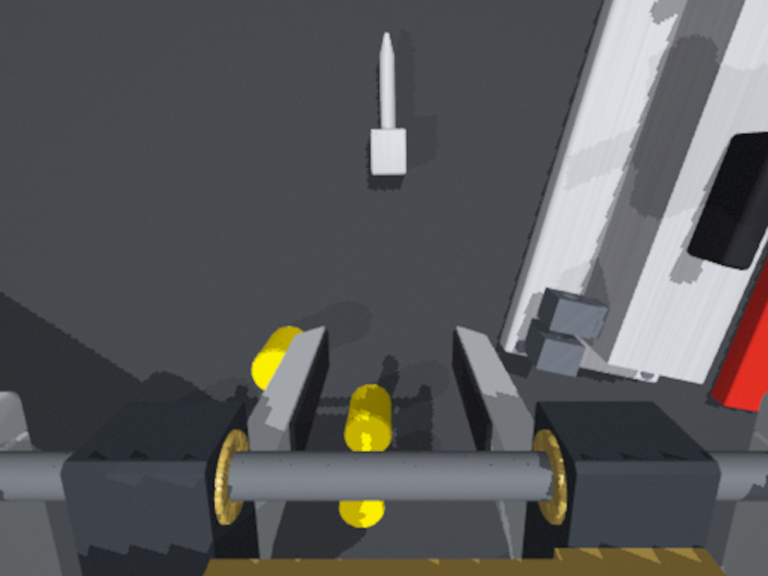

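```bash
python3 - <<'E'
from h import *
p=np.load('pics/w14.npy',allow_pickle=True).item()
h=back(p,np.array([[371,129],[405,129],[406,174],[371,174]])/1.5,.024); t=back(p,np.array([[387,33]])/1.5,.012)
print(h.round(4),t.round(4)); T=np.array([[-12,0,24],[12,0,24],[12,-30,24],[-12,-30,24],[0,60,12]])/1000
q,e,r=fit([(p,T,np.array([[371,129],[405,129],[406,174],[371,174],[387,33]])/1.5)],[.43,-.03,.34]); print(q,e,r.round(1))
np.save('pin.npy',q)
hc=place(q,[[0,-.015,.05]])[0]; print(hc); go(hc,q[2])
E
```

```text
[[ 0.4165 -0.0317  0.024 ]
 [ 0.4379 -0.0242  0.024 ]
 [ 0.4484 -0.0513  0.024 ]
 [ 0.4259 -0.0593  0.024 ]] [[0.4065 0.0288 0.012 ]]
[ 0.42705833 -0.02755234  0.34815818] 0.431320750238236 [-0.7 -0.3  0.7 -0.6  0.   0.3 -0.1  0.6  0.1  0. ]
[ 0.43217584 -0.04165238  0.05      ]
t 31.47 pos [ 0.4607 -0.1178  0.1878] w 0.0519 F [-0.3  0.9 -0.3] GO [13.77  8.14 -0.15] [-0.008 -0.     0.001] R
```

{"method": "step_arm", "body": {"motion": "55 0 4 -0.1 -0.008 0 0;55 1.5 4.1 0 0 0 0;55 3.5 0 0 0 0 0;55 3.5 0 0 0 0 0;55 3.5 0 0 0 0 0;55 1.8 0 0 0 0 0;55 0 0 0 0 0 0;55 0 0 0 0 0 0"}}

```text
time: 32.13
tool_pos: [0.4321, -0.0443, 0.0494]
ee_rot: [2.738, 1.567, 3.086]
wrist_force: [0.1, 0.3, 1.2]
width: 0.0512
```

```bash
python3 - <<'E'
from h import *
q=np.load('pin.npy'); go(place(q,[[0,-.015,.022]])[0],q[2])
shot('wrist','w15')
E
```

```text
t 32.13 pos [ 0.4321 -0.0443  0.0494] w 0.0512 F [0.1 0.3 1.2] GO [2.74 0.24 0.1 ] [ 0.    -0.003 -0.001] R
```

View pics/w15.png

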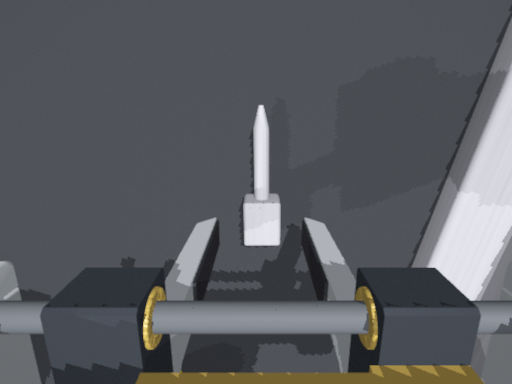

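{"method": "step_arm", "body": {"motion": "55 1 0.2 0 0 0 0;55 1 0 0 0 0 0;55 0.7 0 0 0 0 0;55 0 0 0 0 0 0;55 0 0 0 0 0 0;55 0 0 0 0 0 0"}}

```text
time: 32.68
tool_pos: [0.4318, -0.0428, 0.0232]
ee_rot: [-2.85, 1.57, -2.501]
wrist_force: [-0.3, 0.4, 0.3]
width: 0.0514
```

```bash
python3 - <<'E'
from h import *
q=np.load('pin.npy'); go(place(q,[[0,-.015,.022]])[0],q[2])
E
```

```text
t 32.68 pos [ 0.4318 -0.0428  0.0232] w 0.0514 F [-0.3  0.4  0.3] GO [0.12 0.1  0.07] [ 0.001 -0.001  0.   ] R
```

{"method": "step_arm", "body": {"motion": "55 0.1 0.1 0 0 0 0;55 0 0 0 0 0 0;5 0 0 0 0 0 0;5 0 0 0 0 0 0;5 0 0 0 0 0 0;5 0 0 0 0 0 0;5 0 0 0 0 0 0;5 0 0 0 0 0 0;5 0 0 0 0 0 0"}}

```text
time: 33.43
tool_pos: [0.4315, -0.0418, 0.0221]
ee_rot: [-2.895, 1.57, -2.546]
wrist_force: [-0.4, -0.3, 0.8]
width: 0.0234
```

```bash
python3 - <<'E'
from h import *
q=np.load('pin.npy'); p,R,o=tool(); go(place(q,[[0,-.015,.022]])[0],q[2])
X=p-place(q,[[0,0,0]])[0]; c,s=np.cos(q[2]),np.sin(q[2]); print('tcp in pin',c*X[0]+s*X[1],-s*X[0]+c*X[1],X[2])
E
```

```text
t 33.43 pos [ 0.4315 -0.0418  0.0221] w 0.0234 F [-0.4 -0.3  0.8] GO [ 0.01 -0.01  0.07] [ 0.001 -0.001  0.   ] R 
tcp in pin -0.0007321065407371458 -0.014924954137501186 0.02207947678371767
```

```bash
python3 - <<'E'
from h import *
q=st(); g=place(q,[[-.0536,-.24,.12]])[0]; print(g); go(g,q[2])
E
```

```text
[ 0.5983028  -0.23833363  0.12      ]
t 33.43 pos [ 0.4315 -0.0418  0.0221] w 0.0234 F [-0.4 -0.3  0.8] GO [ -9.79 -24.17   8.95] [ 0.23  -0.001  0.   ] R
```

{"method": "step_arm", "body": {"motion": "5 -2 0 0 0 0 0;5 -4 0 0 0 0 0;5 -4 0 0 0 0 0;5 0 -3.4 1.3 0 0 0;5 0 -3.4 1.3 0 0 0;5 0 -3.4 1.3 0 0 0;5 0 -3.4 1.3 0 0 0;5 0 -3.4 1.3 0 0 0;5 0 -3.4 1.3 0 0 0;5 0 -3.8 1.2 0 0 0;5 0 0 0 0.115 0 0;5 0 0 0 0.115 0 0;5 0 0 0 0 0 0;5 0 0 0 0 0 0"}}

```text
time: 34.6
tool_pos: [0.5985, -0.2383, 0.121]
ee_rot: [2.922, 1.568, 3.044]
wrist_force: [0.9, 0.3, -1.1]
width: 0.024
```

```bash
python3 - <<'E'
from h import *
q=st(); g=place(q,[[-.0536,-.235,.06]])[0]; print(g); go(g,q[2])
p,im=shot('wrist','w16',sc=1.5)
E
```

```text
[ 0.5977069  -0.23336926  0.06      ]
t 34.6 pos [ 0.5985 -0.2383  0.121 ] w 0.024 F [ 0.9  0.3 -1.1] GO [ 6.1  0.5 -0. ] [ 0.002 -0.002 -0.001] R
```

View pics/w16.png

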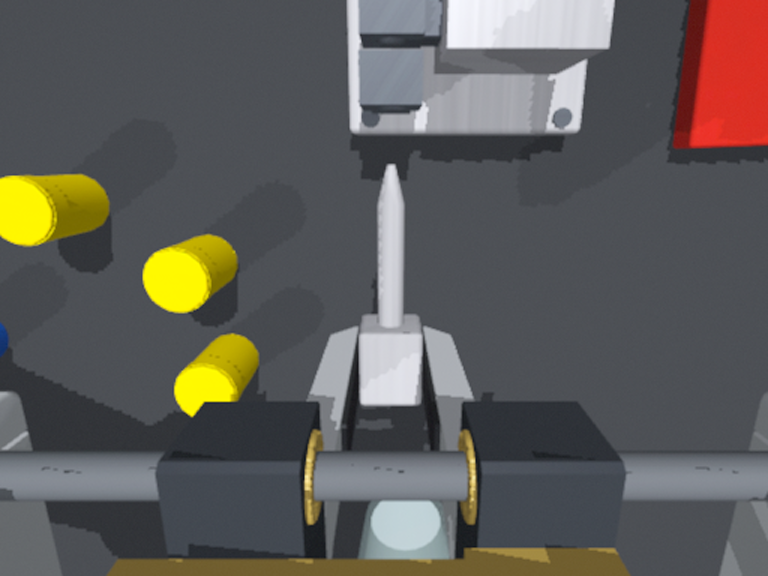

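{"method": "step_arm", "body": {"motion": "5 3 0 0 0 0 0;5 2 0 0 0 0 0;5 1.1 0 0 0 0 0;5 0 0 0 0 0 0;5 0 0 0 0 0 0;5 0 0 0 0 0 0"}}

```text
time: 35.15
tool_pos: [0.5996, -0.2387, 0.0627]
ee_rot: [-0.985, 1.568, -0.865]
wrist_force: [-0.2, -0.4, -1.3]
width: 0.0237
```

```bash
python3 - <<'E'
from h import *
q=st(); g=place(q,[[-.0536,-.235,.06]])[0]; go(g,q[2])
p,im=shot('wrist','w17',crop=(200,0,340,280),sc=1)
im=cv2.imread('pics/w17_raw.png'); cv2.imwrite('pics/w17.png',cv2.resize(im[0:280,180:340],None,fx=4.5,fy=2.1,interpolation=cv2.INTER_CUBIC))
shot('scene','s17',crop=(190,180,310,290),sc=5)
E
```

```text
t 35.15 pos [ 0.5996 -0.2387  0.0627] w 0.0237 F [-0.2 -0.4 -1.3] GO [ 0.27  0.55 -0.12] [0.    0.001 0.002] R
```

View pics/w17.png

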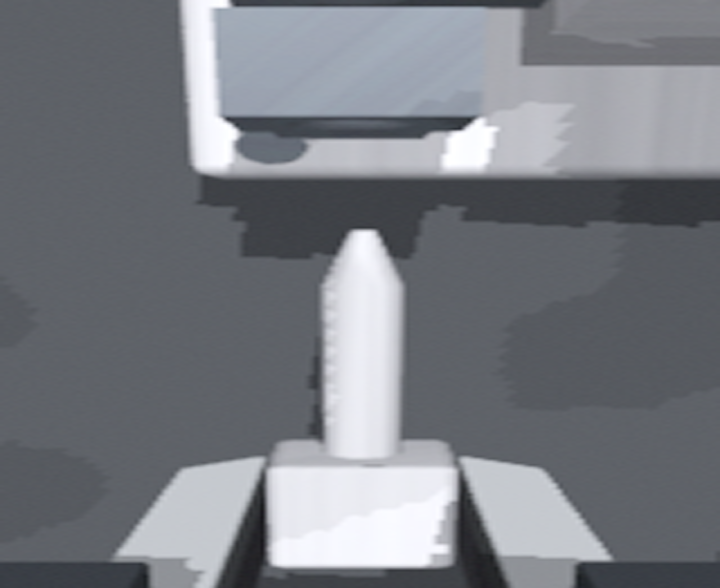

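View pics/s17.png

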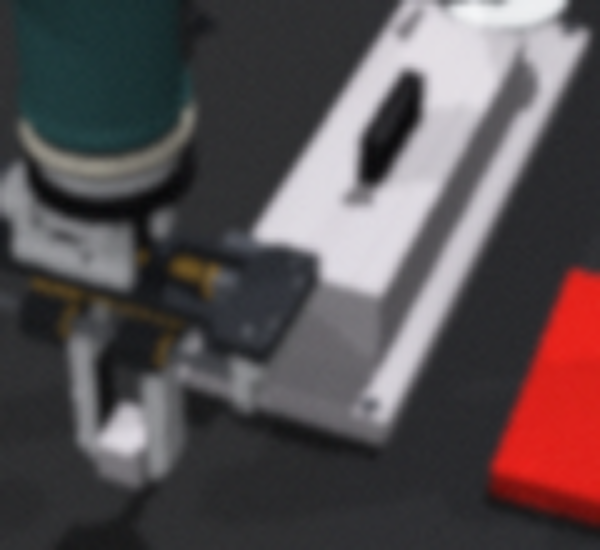

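```bash
python3 - <<'E'
from h import *
p=np.load('pics/w17.npy',allow_pickle=True).item(); q=st()
def S(X):
    X=X-[q[0],q[1],0]; c,s=np.cos(q[2]),np.sin(q[2]); return np.c_[c*X[:,0]+s*X[:,1],-s*X[:,0]+c*X[:,1],X[:,2]].round(4)
f=lambda a:np.array(a)/[4.5,2.1]+[180,0]
print('pin',S(back(p,f([[365,232],[364,430]]),.0527)))
print('kn',S(back(p,f([[214,8],[487,8],[222,118],[478,118]]),.064)))
E
```

```text
pin [[-0.0524 -0.1661  0.0527]
 [-0.0525 -0.2189  0.0527]]
kn [[-0.0678 -0.1186  0.064 ]
 [-0.0401 -0.1187  0.064 ]
 [-0.0676 -0.1408  0.064 ]
 [-0.0405 -0.1408  0.064 ]]
```

{"method": "step_arm", "body": {"motion": "5 0.25 0.5 -0.14 0 0 0;5 0 0.5 0 0 0 0;5 0 0 0 0 0 0;5 0 0 0 0 0 0;5 0 0 0 0 0 0"}}

```text
time: 35.67
tool_pos: [0.5962, -0.2286, 0.0586]
ee_rot: [-2.483, 1.57, -2.364]
wrist_force: [0.3, 0.1, -0.6]
width: 0.024
```

```bash
python3 - <<'E'
from h import *
q=st(); g=place(q,[[-.054,-.155,.06]])[0]; go(g,q[2])
p,im=shot('wrist','w18'); im=cv2.imread('pics/w18_raw.png'); cv2.imwrite('pics/w18.png',cv2.resize(im[0:280,180:340],None,fx=4.5,fy=2.1,interpolation=cv2.INTER_CUBIC))
E
```

```text
t 35.67 pos [ 0.5962 -0.2286  0.0586] w 0.024 F [ 0.3  0.1 -0.6] GO [-0.14  7.5   0.05] [-0.    -0.001  0.001] R
```

View pics/w18.png

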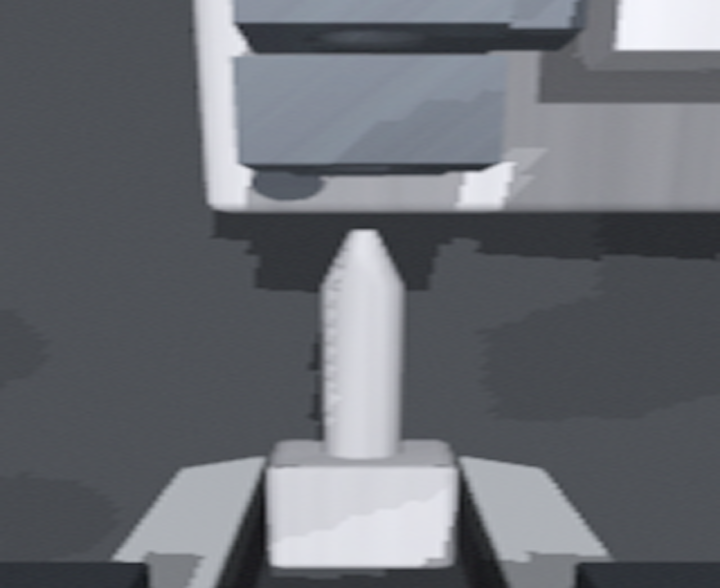

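{"method": "step_arm", "body": {"motion": "5 -0.1 0.5 0.05 0 0 0;5 0 1 0 0 0 0;5 0 0.8 0 0 0 0;5 0 0 0 0 0 0;5 0 0 0 0 0 0"}}

```text
time: 36.13
tool_pos: [0.5939, -0.2049, 0.0594]
ee_rot: [-2.79, 1.57, -2.67]
wrist_force: [0.2, -0.4, -1.1]
width: 0.0239
```

```bash
python3 - <<'E'
from h import *
q=st(); g=place(q,[[-.054,-.155,.06]])[0]; go(g,q[2])
p,im=shot('wrist','w19'); im=cv2.imread('pics/w19_raw.png'); cv2.imwrite('pics/w19.png',cv2.resize(im[0:280,180:340],None,fx=4.5,fy=2.1,interpolation=cv2.INTER_CUBIC))
E
```

```text
t 36.13 pos [ 0.5939 -0.2049  0.0594] w 0.0239 F [ 0.2 -0.4 -1.1] GO [-0.06  5.12  0.01] [ 0.001 -0.001  0.   ] R
```

View pics/w19.png

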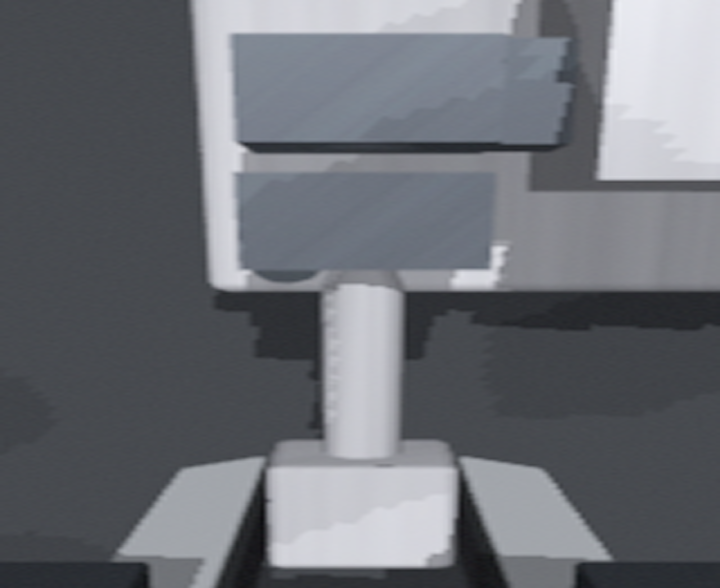

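{"method": "step_arm", "body": {"motion": "5 0 0.5 0 0 0 0;5 0 0.5 0 0 0 0;5 0 0.5 0 0 0 0;5 0 0 0 0 0 0;5 0 0 0 0 0 0"}}

```text
time: 36.6
tool_pos: [0.5921, -0.1905, 0.0594]
ee_rot: [-2.785, 1.57, -2.666]
wrist_force: [0.7, -0.2, -1.1]
width: 0.0237
```

```bash
python3 - <<'E'
from h import *
q=st(); g=place(q,[[-.054,-.155,.06]])[0]; go(g,q[2])
E
```

```text
t 36.6 pos [ 0.5921 -0.1905  0.0594] w 0.0237 F [ 0.7 -0.2 -1.1] GO [-0.06  3.68  0.01] [ 0.    -0.001  0.   ] R
```

No contact force; continue through the second knuckle.

{"method": "step_arm", "body": {"motion": "5 0 0.6 0 0 0 0;5 0 0.7 0 0 0 0;5 0 0.7 0 0 0 0;5 0 0 0 0 0 0;5 0 0 0 0 0 0"}}

```text
time: 37.02
tool_pos: [0.5897, -0.1704, 0.0594]
ee_rot: [-2.745, 1.57, -2.625]
wrist_force: [-0.5, -0.8, -0.2]
width: 0.0239
```

```bash
python3 - <<'E'
from h import *
q=st(); g=place(q,[[-.054,-.155,.06]])[0]; go(g,q[2])
p,im=shot('wrist','w20'); im=cv2.imread('pics/w20_raw.png'); cv2.imwrite('pics/w20.png',cv2.resize(im[0:280,180:340],None,fx=4.5,fy=2.1,interpolation=cv2.INTER_CUBIC))
E
```

```text
t 37.02 pos [ 0.5897 -0.1704  0.0594] w 0.0239 F [-0.5 -0.8 -0.2] GO [-0.06  1.65  0.  ] [ 0.001 -0.001  0.   ] R
```

View pics/w20.png

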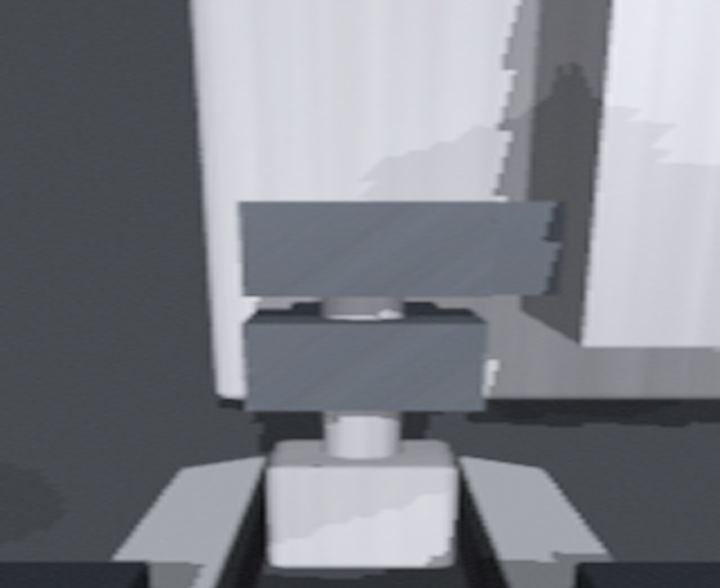

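Pin runs through both knuckles. Push the last ~16 mm until contact.

{"method": "step_arm", "body": {"motion": "5 0 0.6 0 0 0 0;5 0 0.6 0 0 0 0;5 0 0.4 0 0 0 0;5 0 0.2 0 0 0 0;5 0 0 0 0 0 0;5 0 0 0 0 0 0"}}

```text
time: 37.57
tool_pos: [0.5877, -0.1541, 0.0594]
ee_rot: [-1.969, 1.568, -1.85]
wrist_force: [0.9, -4.7, -3.0]
width: 0.0234
```

```bash
python3 - <<'E'
from h import *
q=st(); g=place(q,[[-.054,-.155,.06]])[0]; go(g,q[2])
p,im=shot('wrist','w21'); im=cv2.imread('pics/w21_raw.png'); cv2.imwrite('pics/w21.png',cv2.resize(im[0:280,180:340],None,fx=4.5,fy=2.1,interpolation=cv2.INTER_CUBIC))
E
```

```text
t 37.57 pos [ 0.5877 -0.1541  0.0594] w 0.0234 F [ 0.9 -4.7 -3. ] GO [-0.06  0.01  0.01] [-0.001 -0.001  0.002] R
```

View pics/w21.png

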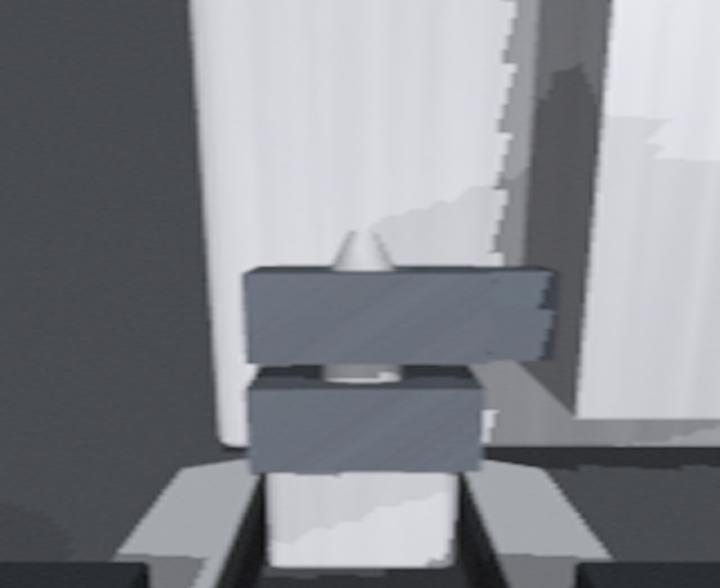

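{"method": "step_arm", "body": {"motion": "5 0 0.2 0 0 0 0;5 0 0.1 0 0 0 0;5 0 0 0 0 0 0;5 0 0 0 0 0 0"}}

```text
time: 37.95
tool_pos: [0.5876, -0.1539, 0.0594]
ee_rot: [-1.649, 1.564, -1.531]
wrist_force: [1.1, -10.6, -4.4]
width: 0.0236
```

```bash
python3 - <<'E'
from h import *
q=st(); g=place(q,[[-.054,-.155,.06]])[0]; go(g,q[2])
E
```

```text
t 37.95 pos [ 0.5876 -0.1539  0.0594] w 0.0236 F [  1.1 -10.6  -4.4] GO [-0.06 -0.01  0.01] [-0.002 -0.001  0.007] R
```

{"method": "step_arm", "body": {"motion": "5 0 -0.3 0 0 0 0;5 0 0 0 0 0 0;40 0 0 0 0 0 0;40 0 0 0 0 0 0;40 0 0 0 0 0 0;40 -1 0 0 0 0 0;40 -3 0 0 0 0 0;40 -3 0 0 0 0 0;40 -3 0 0 0 0 0;40 -2 -2 0 0 0 0;40 0 0 0 0 0 0;40 0 0 0 0 0 0"}}

```text
time: 38.95
tool_pos: [0.5909, -0.1732, 0.1817]
ee_rot: [-0.535, 1.568, -0.417]
wrist_force: [-0.5, -0.4, -1.0]
width: 0.0375
```

```bash
python3 - <<'E'
from h import *
p,im=shot('wrist','w22',sc=1.5)
q=st(); go(place(q,[[-.054,.14,.25]])[0],q[2])
E
```

```text
t 39.0 pos [ 0.59   -0.1724  0.1794] w 0.0375 F [-0.2  0.8 -0.7] GO [-7.040e+00  3.135e+01 -2.000e-02] [-0.001 -0.001 -0.001] R
```

View pics/w22.png

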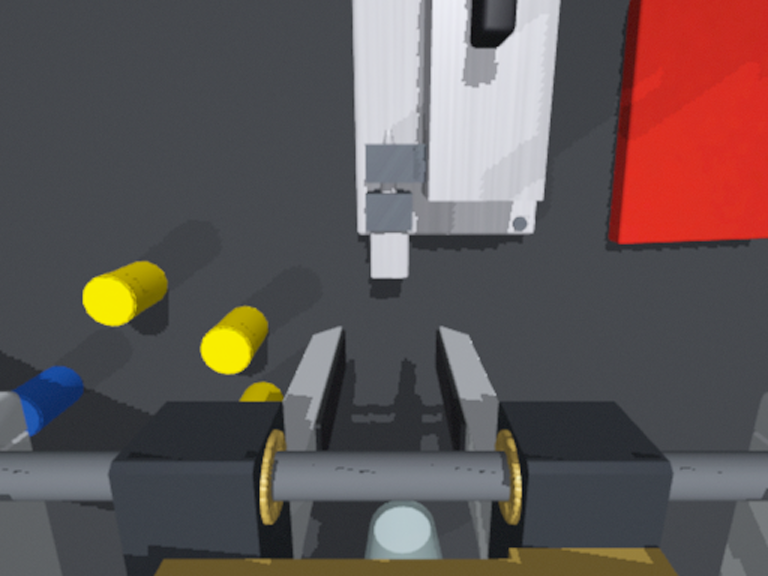

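{"method": "step_arm", "body": {"motion": "50 -1.5 3.9 -0.1 0 0 0;50 -1.5 3.9 -0.1 0 0 0;50 -1.5 3.9 -0.1 0 0 0;50 -1.5 3.9 -0.1 0 0 0;50 -1 3.9 -0.1 0 0 0;50 0 3.9 -0.1 0 0 0;50 0 3.9 -0.1 0 0 0;50 0 3.5 0 0 0 0;50 0 0 0 0 0 0;50 0 0 0 0 0 0"}}

```text
time: 39.83
tool_pos: [0.545, 0.1338, 0.2467]
ee_rot: [-3.088, 1.565, -2.965]
wrist_force: [0.9, -0.6, 0.1]
width: 0.047
```

```bash
python3 - <<'E'
from h import *
q=st(); k=place(q,[[-.0557,.2294,.115]])[0]; go(k,q[2])
p,im=shot('wrist','w23',sc=1.5); print(proj(p,place(q,[[-.0557,.2294,.122]]))*1.5, proj(p,place(q,[[0,.172,.076]]))*1.5)
E
```

```text
t 39.83 pos [0.545  0.1338 0.2467] w 0.047 F [ 0.9 -0.6  0.1] GO [13.17  9.35  0.76] [ 0.004 -0.006  0.   ] R 
[[403.62068391 128.5253435 ]] [[479.45148257 217.41150055]]
```

View pics/w23.png

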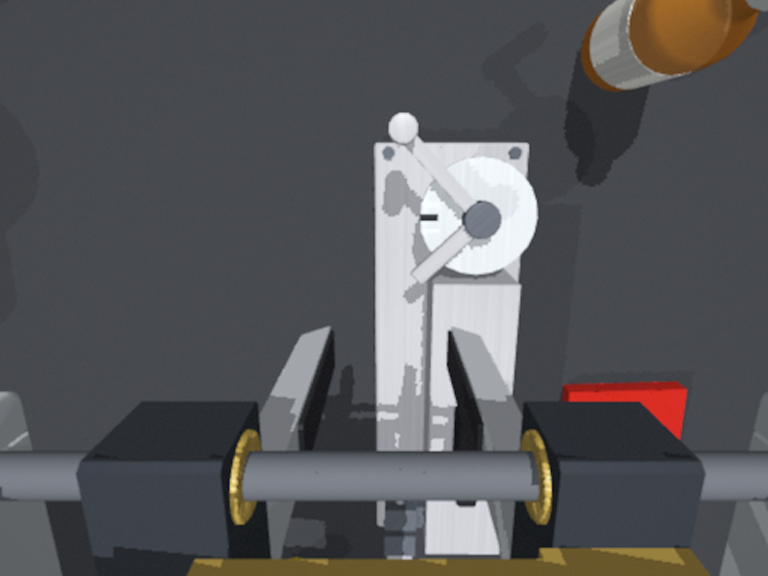

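{"method": "step_arm", "body": {"motion": "50 0 3.1 0.3 0 0 0;50 0 3.1 0.3 0 0 0;50 1 3.1 0.2 0 0 0;50 3.5 0 0 0 0 0;50 3.5 0 0 0 0 0;50 2.5 0 0 0 0 0;50 1 0 0 0 0 0;50 0 0 0 0 0 0;50 0 0 0 0 0 0"}}

```text
time: 40.63
tool_pos: [0.5439, 0.2238, 0.1341]
ee_rot: [-2.827, 1.569, -2.71]
wrist_force: [-0.1, -0.3, 0.4]
width: 0.0471
```

```bash
python3 - <<'E'
from h import *
q=st(); k=place(q,[[-.0557,.2294,.115]])[0]; go(k,q[2])
p,im=shot('wrist','w24',sc=1)
E
```

```text
t 40.63 pos [0.5439 0.2238 0.1341] w 0.0471 F [-0.1 -0.3  0.4] GO [ 1.91  0.41 -0.31] [-0.002 -0.002  0.001] R
```

View pics/w24.png

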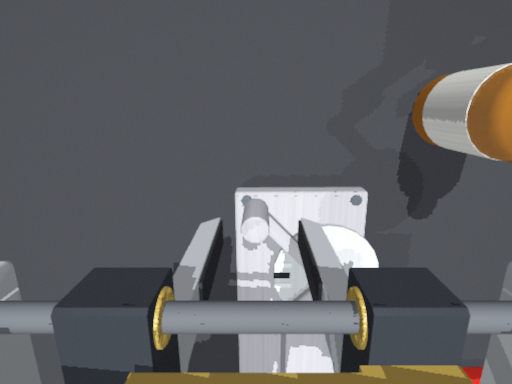

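{"method": "step_arm", "body": {"motion": "50 1 0.4 -0.3 0 0 0;50 0.8 0 0 0 0 0;50 0 0 0 0 0 0;50 0 0 0 0 0 0;5 0 0 0 0 0 0;5 0 0 0 0 0 0;5 0 0 0 0 0 0;5 0 0 0 0 0 0;5 0 0 0 0 0 0;5 0 0 0 0 0 0"}}

```text
time: 41.52
tool_pos: [0.5402, 0.2285, 0.1163]
ee_rot: [-2.814, 1.57, -2.695]
wrist_force: [0.1, 0.8, 1.4]
width: 0.0174
```

```bash
python3 - <<'E'
from h import *
q=st(); p,R,o=tool()
X=p[:2]-q[:2]; c,s=np.cos(q[2]),np.sin(q[2]); print('tcp st',c*X[0]+s*X[1],-s*X[0]+c*X[1],p[2],o['width'],o['wrist_force'])
for a in (.2,.4,.6,.8):
  b=a-.8; print(a, -.08*np.cos(b)*100, (.172-.08*np.sin(b))*100)
E
```

```text
tcp st -0.05569887667023268 0.2304421421203104 0.11632089923931231 0.01736304199381751 [0.06989803 0.80317763 1.35581263]
0.2 -6.602684919277426 21.717139787160285
0.4 -7.368487952023081 20.315346738469202
0.6 -7.840532622729933 18.78935464636049
0.8 -8.0 17.2
```

{"method": "step_arm", "body": {"motion": "5 0 -0.6 -0.55 0 0 0;5 0 -0.62 -0.48 0 0 0;5 0 -0.7 -0.42 0 0 0;5 0 -0.7 -0.35 0 0 0;5 0 -0.76 -0.27 0 0 0;5 0 -0.77 -0.2 0 0 0;5 0 -0.8 -0.11 0 0 0;5 0 -0.8 -0.05 0 0 0;5 0 0 0 0 0 0;5 0 0 0 0 0 0"}}

```text
time: 42.35
tool_pos: [0.5228, 0.1677, 0.1164]
ee_rot: [-2.52, 1.569, -2.403]
wrist_force: [0.1, 0.9, 1.8]
width: 0.0173
```

```bash
python3 - <<'E'
from h import *
q=st(); p,R,o=tool()
X=p[:2]-q[:2]; c,s=np.cos(q[2]),np.sin(q[2]); print('tcp st',c*X[0]+s*X[1],-s*X[0]+c*X[1],p[2],o['width'],o['wrist_force'])
E
```

```text
tcp st -0.0801946935159895 0.17216786923074184 0.11635305238147263 0.017279987295442757 [0.0508602  0.8854609  1.82767071]
```

At the middle notch. Release, lift away, inspect.

{"method": "step_arm", "body": {"motion": "50 0 0 0 0 0 0;50 0 0 0 0 0 0;50 0 0 0 0 0 0;50 0 0 0 0 0 0;50 -2 0 0 0 0 0;50 -3 0 0 0 0 0;50 -3 -2 0 0 0 0;50 -3 -4 0 0 0 0;50 -1 -4 0 0 0 0;50 0 0 0 0 0 0;50 0 0 0 0 0 0"}}

```text
time: 43.27
tool_pos: [0.5345, 0.0742, 0.2321]
ee_rot: [-0.692, 1.57, -0.577]
wrist_force: [-0.3, -0.1, -0.6]
width: 0.0472
```

```bash
python3 - <<'E'
from h import *
p,im=shot('wrist','w25',sc=1.5)
q=st(); print(proj(p,place(q,[[-.08,.172,.122]]))*1.5, proj(p,place(q,[[0,.172,.076]]))*1.5); go([.3,-.1,.3],q[2])
E
```

```text
[[389.56173315 125.91224167]] [[512.68302162 129.78884867]]
t 43.32 pos [0.5338 0.0754 0.231 ] w 0.0474 F [-0.9 -0.5 -0.2] GO [ -6.86 -14.69 -25.28] [-0.002 -0.002 -0.   ] R
```

View pics/w25.png

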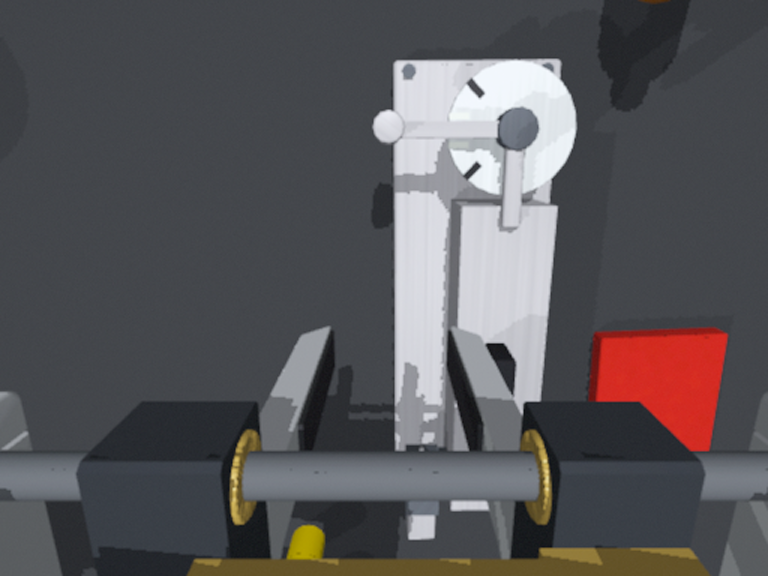

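{"method": "step_arm", "body": {"motion": "50 -1 -1.5 -3.3 0 0 0;50 -1 -1.5 -3.3 0 0 0;50 -1 -1.5 -3.3 0 0 0;50 -1 -1.5 -3.3 0 0 0;50 -1 -1.5 -3.3 0 0 0;50 -1 -1.5 -3 0 0 0;50 0 -3 -2 0 0 0;50 0 0 0 0 0 0;50 0 0 0 0 0 0"}}

```text
time: 44.07
tool_pos: [0.3341, -0.0689, 0.2908]
ee_rot: [2.802, 1.569, 2.919]
wrist_force: [2.2, 0.3, 0.5]
width: 0.0468
```

```bash
python3 - <<'E'
from h import *
shot('top','t26',sc=1.5); shot('scene','s26',crop=(90,100,390,325),sc=2.6)
im=cv2.imread('pics/t26_raw.png'); cv2.imwrite('pics/t26c.png',cv2.resize(im[130:230,170:350],None,fx=4.4,fy=4.4,interpolation=cv2.INTER_CUBIC))
E
```

```text
(no output)
```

View pics/t26.png

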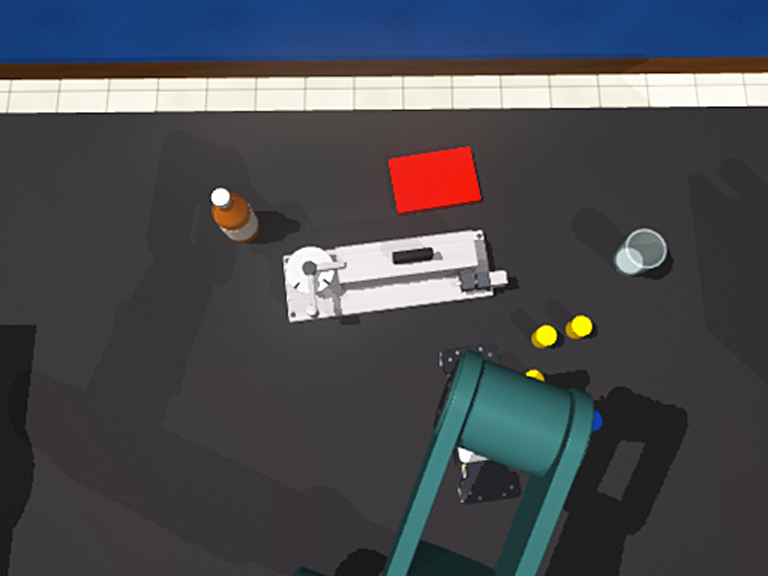

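View pics/t26c.png

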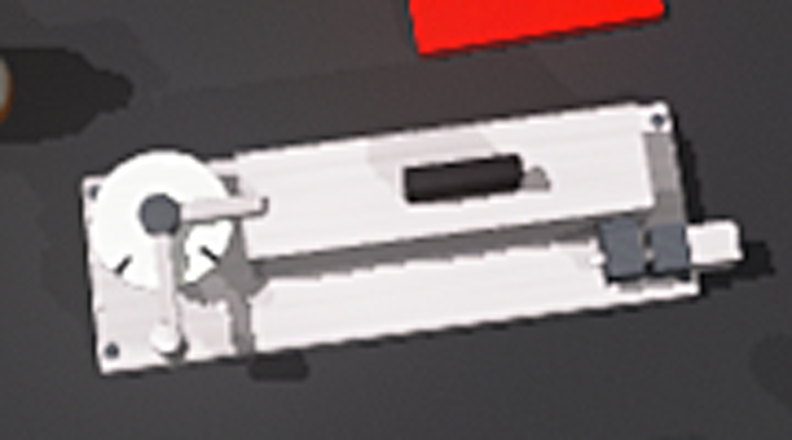

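View pics/s26.png

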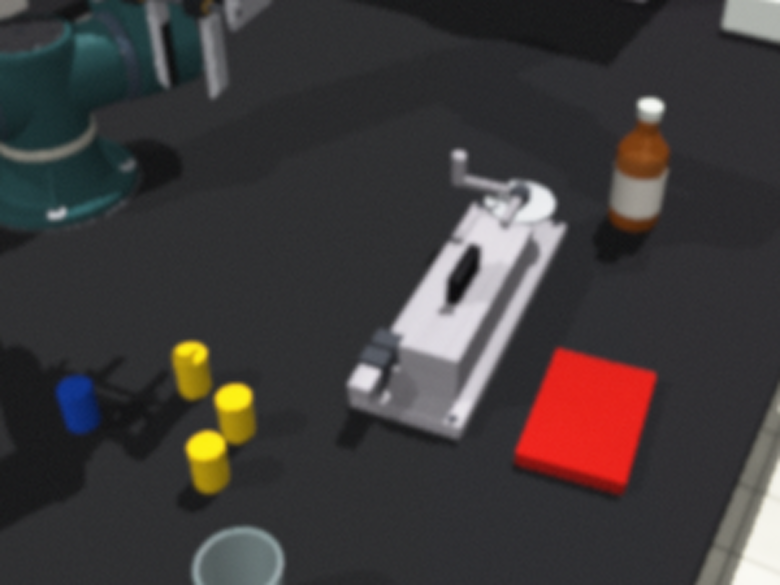

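```bash
python3 - <<'E'
from bench import robot
print(robot.close_job())
E
```

```text
the job is handed in; nothing more can be done
None
```

The drying station is ready for its run, and I handed the job in after about 44 s of robot time.

- **Cans:** only three sample cans were on the bench, and they now stand in compartments 1, 2 and 3. The blue and yellow look-alikes were left alone.
- **Cover:** it stands over the tray with its knuckle in line with the station's, to under 0.5 mm across. It sits about 1.5 mm toward the lever end, so the gap between the knuckle blocks is about 6–7 mm instead of 5 mm.
- **Pin:** it went through both knuckles freely and stopped with its shoulder against the outer block, at about 10 N. The picture after release shows it fully home.
- **Lever:** it is in the middle notch with its dog over the cover's end. The knob was within about 1 mm of its predicted place after release.

The last top and scene pictures show the beaker, bottle and folder where they were, and nothing touched by the robot. No final check failed. Early on, my first estimate of the station's position was wrong because I took the plinth as centred on the tray. I corrected it with the wrist camera before placing anything. The white bars on the lever's disc could not be made out, so I judged the notch by the lever's angle.

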